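# Open the pump's weed strainer and stand its screen to drain

## Robot

A 6-joint arm with a two-finger parallel gripper is mounted at the origin on the work surface. World frame = base frame: x ahead of the robot, y to its left, z up, the work surface at z = 0. Lengths are in m, angles in rad, forces in N, time in s.
With the tool pointing down it reaches from about 0.3 to 0.875 m from the base axis. Payload 6.4 kg.
Tool frame: the origin (TCP) lies between the finger pads; the fingertips stand 11 mm ahead of it and the grasp point (between the pads) lies 8 mm behind it (ctrl.tcp_to_tips is the y of the fingertips in the tool frame, in m); y points along the fingers, x is the direction in which the jaws open and shut, and the axes are right-handed (so a half turn about y gives the same grasp; the last joint's range is limited). The gripper opens to 85 mm and grips with 20 to 120 N. Pads are 22 mm wide; open, the fingers measure 114 mm over their backs; the gripper's body (76 mm by 85 mm) begins 54 mm behind the grasp point. The pads swing forward as they close: fully open they stand 13 mm farther back than shut.
Start: joints at [-1.476, 0.181, 1.607, -0, 1.354, -0.206], TCP at [0.17, -0.549, 0.242] pointing down, gripper open.
Joint ranges: [-2.99, 2.99], [-0.89, 2.07], [0.3, 2.58], [-1.14, 4.28], [0, 2.63], [-3.12, 3.12]. Speed limits (rad/s): [2.57, 2.57, 3.01, 3.14, 3.14, 3.14].

## Interface

Orientations are given as a unit quaternion [w, x, y, z].
In Python, from bench import ctrl gives the robot as it stands.
- The arm moves only by the tool apply_moves, never from a script. Its argument "plan" is text: rows parted by semicolons, each of 7 numbers parted by spaces: the shift along the tool's x, y, z each as a share of 0.05 m, from -1 to 1, then the turn, a rotation vector about the tool's x, y, z each as a share of 0.12 rad, from -1 to 1, then the opening, from 0 (shut) to 1 (fully open). In form: dx dy dz wx wy wz claw; .... A call has exactly 5 rows; each row shifts and turns the commanded pose from where the row before left it, along the tool's axes as they then stand; what a row does not reach is not made up. A row lasts 1/10 s, in which the tool goes at most 50 mm and 8.59 degrees, less where a joint would pass 70% of its speed; a pose out of reach is approached as far as the arm can. A call with a number of a shift or a turn outside -1 to 1 is refused whole. A call with a gripper value outside its range is refused whole. The fingers move at their own pace and stop on an object; the grip force is fixed at half the most. Time passes only in rows, so rows that do not move let the fingers close, or fill a call up. It gives the time, the measured TCP pose, the force and the opening at its end, in the units of the state.
- ctrl.get_obs(): the state, without advancing time (a new reading comes with each control period).
- ctrl.camera(name): name is "scene" or "side" or "wrist"; returns the picture (400x640x3 uint8, red, green, blue); there is no depth.
- ctrl.get_calibration(name): a dict with "intrinsics" (3x3 intrinsics, pixels), "R" (3x3) and "t" (3): a world point X has camera coordinates R X + t. Camera axes: x right, y down, z forward; pixel columns grow to the right and rows downward; lengths in m; the calibration is good to about 2 mm. The wrist camera is an equidistant fisheye: a pixel r from the principal point sees the ray r / f radians off the axis. A picture is of the moment at which its call begins: read the wrist's pose just before it. get_calibration takes no time and is no camera call; for the wrist camera it gives the pose at the moment of the call.
- ctrl.hand_in(): hands the job in, once; it reports no verdict.
Trained networks look in the newest picture that a camera, given by its name, has taken for a name from the list of things; names that differ only in an ending like _2 or _b are one class to them, and where a whole thing is asked for, a point or a joint stands for the part that bears it (a point fixed in the world has none). Each returns a list of dicts, best first, with "score" (0 to 1); they miss things now and then, are a little off and sometimes report something else, mostly with a low value. They report only what shows in the picture. A call takes as long as a camera call. They do not tell look-alikes from the thing itself.
- ctrl.recognise(camera, target): "point" ([x, y, z] in m, in world coordinates, good to about 4 mm: the middle of the surface that is visible of it).
The state is a dict: "time_s": time; "q": joint angles; "dq": joint speeds; "joint_efforts": joint torques, N m; "eef_pos": TCP position; "eef_rot": TCP orientation; "wrist_force": force on the tool from outside, world axes, zero at the start; "torque": the same for the moment, N m; "opening": opening from 0.0 (shut) to 1.0 (fully open).
Only numpy, scipy, OpenCV 4.12 (cv2) and the standard library are available. Lean on these libraries where they do the work, as an engineer would, in place of code of your own. Each camera call takes 0.05 s, during which the arm holds its last target.

## Task

The weed screen needs draining: switch the pump off at the black toggle on the grey box, lift the strainer's loose lid off by its knob and lay it flat, knob up, wholly on the black rubber mat. Then draw the flat screen out and stand it, foot squarely on the middle of the rubber strip in the draining rack's tray, leaning back against the rack's rail about 20 degrees from upright. Set both parts down without dropping them, and leave everything else on the bench where it is.

Things in the scene. Friction and masses are not known exactly. Their poses are not given: they have to be found in the camera images.
- switch (a joint): Black bat toggle on top of the grey starter box, its angle in rad: 0 = ON, leaning 0.45 rad from vertical towards the box's -x side (the robot's side); 0.9 = OFF, leaning 0.45 rad to the box's +x side. Stiff, with stops at both ends: about 2 N at the tip moves it, and it stays where it is left, so push it all the way over. It counts as off above 0.75.
- switch_tip (a point): Centre of the rounded top end of the toggle (13 mm thick there), 50 mm from its pivot. It swings in the box's x-z plane. Its axes turn with the toggle: use switch_box for the direction.
- switch_box: Fixed grey metal box, 90 (x) x 70 (y) x 85 mm high, flat top; origin at the centre of its underside. The toggle's pivot is 88 mm above the origin, on its axis. +x is the way the toggle is pushed to switch off.
- strainer: Fixed green steel strainer box, outside 170 (x) x 140 (y) x 155 mm high, open at the top, walls and floor 5 mm; origin at the centre of its underside. A flanged pipe bend leaves its +x side, a small brass drain cock its -x side. Inside, in the middle, two upright guide channels at the +y and -y walls, up to 100 mm above the underside, hold the screen (plane across x) with 3 mm of play either side.
- lid: Loose aluminium lid, 180 (x) x 150 (y) mm plate, 5 mm thick, with a 6 mm deep locating lip (150 x 120 mm) below that drops into the strainer's mouth with 5 mm of play each way; 0.46 kg about. Origin at the centre of its underside, at the lip's lower edge; z up. The lip's lower edge starts 6 mm below the strainer's rim; the plate's top is 11 mm above the origin, the knob's top 52 mm.
- lid_knob: The lid's round black knob, part of the lid: origin on the plate's top at the lid's centre, z up. Head 36 mm in diameter, from 13 to 41 mm above this origin (full width from 18 to 34 mm), on a 20 mm thick stem.
- screen: Flat square-framed strainer screen standing in the strainer, the same on both faces: frame 12 mm thick (x), 116 mm wide (y), 110 mm high, with a perforated sheet; above it a black grip bar. 140 mm high overall, 0.36 kg about. Origin at the middle of its lower edge; z runs up the panel, x is square to its faces. Starts 5 mm above the strainer's underside; its top is then 10 mm below the rim.
- screen_foot (a point): Middle of the screen's lower edge (same point as screen).
- screen_grip (a point): Centre of the screen's black grip bar, 133 mm above the foot: 14 mm thick (x), 70 mm long (y), 24 mm high.
- mat: Fixed black rubber mat, 230 (x) x 200 (y) x 6 mm; origin at the centre of its underside.
- mat_top (a point): Centre of the mat's upper face, 6 mm above the bench.
- rack: Fixed galvanised draining rack: shallow tray 180 (x) x 170 (y) mm with a 14 mm high rim; along y through its middle a black rubber foot strip 28 mm wide (x), and on its -x side (the robot's side) a round rail of 10 mm diameter along y, on posts 144 mm apart. Origin at the centre of its underside.
- rack_strip (a point): Centre of the foot strip's upper face, 7 mm above the bench. A screen whose foot stands at this point and whose upper part leans to -x against the rail stands about 20 degrees from upright (10 mm nearer to the rail gives about 13 degrees, 10 mm farther about 26).
- rack_rail (a point): Middle of the rail's axis, 40 mm to -x of the strip's centre and 78 mm above the strip. Nothing of the rack stands higher than 90 mm above the bench.
- handwheel: Loose spare cast-iron handwheel lying flat, 110 mm in diameter, 24 mm high; origin under its centre. Leave alone.
- float: Loose red ball float, 80 mm in diameter, 92 mm high, on a flat boss; origin under its centre. Leave alone.
- nozzle: Loose brass nozzle standing on its coupling, 52 mm in diameter, 116 mm high; origin under its centre. Leave alone.
- spanner: Loose chrome spanner lying along its x, 170 mm long; origin under its middle. Leave alone.
- grease_tin: Loose blue tin, 72 mm in diameter, 75 mm high; origin under its centre. Leave alone.
- gasket: Loose black gasket ring lying flat, 92 mm in diameter, 5 mm high; origin under its centre. Leave alone.
Mind the look-alikes: they are no part of the job. There is more than one size of the lid; the job needs the larger. What is shaped like the rack but turquoise is not meant.

How it is judged:
By the outcome, as a careful person would: the job done as asked, in the order asked, and still so for the second after the job is handed in, with the robot touching nothing.
It also fails if it takes over 58 s, if anything falls off the work surface, if the arm or the gripper's body presses on something with over 40 N, if the wrist force passes 120 N, or if a joint passes its speed limit or range.

## Working session

There is one attempt and no reset: what is moved stays moved. The work goes in short steps, Python scripts to look and compute and a tool call to move; the robot and the scene stay as the last step left them, time stands still between calls to the robot, and variables do not carry over. Pictures are saved under pics/ and viewed, and the job is handed in when it is done.

Besides the shell and the picture viewer there is one more tool, called after "Request:" in YAML: its name, and indented under it one key for each argument. apply_moves: Moves the arm, as the interface text tells. Shift numbers are shares of 0.05 m and turn numbers shares of 0.12 rad, none past 1 either way. Its arguments: {"type":"object","properties":{"plan":{"type":"string"}},"required":["plan"]}

```bash
ls; mkdir -p pics
python3 - <<'E'
from bench import ctrl
import cv2,numpy as np
print(ctrl.get_obs())
for n in ["scene","side","wrist"]:
    im=ctrl.camera(n); cv2.imwrite(f"pics/{n}0.png",im[:,:,::-1])
    c=ctrl.get_calibration(n); print(n,np.round(c["intrinsics"],1).tolist(),np.round(c["R"],3).tolist(),np.round(c["t"],3).tolist())
print(ctrl.tcp_to_tips)
E
```

```text
pics
{'time_s': 0.0, 'q': array([-1.47630147e+00,  1.81523904e-01,  1.60802072e+00, -4.93452882e-05,
        1.35379303e+00, -2.06294615e-01]), 'dq': array([-1.21034999e-03, -1.45087396e-03, -1.58003148e-03,  6.04628769e-04,
       -4.77485765e-05,  1.07787277e-03]), 'joint_efforts': array([-5.36251846e-04, -4.44873440e+01, -3.51335335e+01, -3.60448330e-04,
        9.03343549e-03, -1.65186640e-05]), 'eef_pos': array([ 0.17031091, -0.54863364,  0.24138763]), 'eef_rot': array([ 0.56972083, -0.56882365,  0.41986249, -0.4190147 ]), 'wrist_force': array([ 0.20067272,  0.39861452, -0.29453284]), 'torque': array([-0.0007649 ,  0.01672285, -0.00976339]), 'opening': 1.000500498325698}
scene [[402.9, 0.0, 309.5], [0.0, 402.9, 199.6], [0.0, 0.0, 1.0]] [[0.103, 0.995, 0.014], [0.844, -0.08, -0.531], [-0.527, 0.066, -0.847]] [-0.039, -0.328, 1.526]
side [[488.8, 0.0, 316.0], [0.0, 488.8, 190.4], [0.0, 0.0, 1.0]] [[-0.941, -0.337, 0.019], [-0.199, 0.508, -0.838], [0.273, -0.793, -0.545]] [0.46, 0.202, 1.273]
wrist [[309.7, 0.0, 315.4], [0.0, 309.7, 207.7], [0.0, 0.0, 1.0]] [[0.298, -0.955, -0.002], [-0.92, -0.287, 0.268], [-0.257, -0.078, -0.963]] [-0.576, -0.036, 0.379]
0.011
```

View pics/scene0.png

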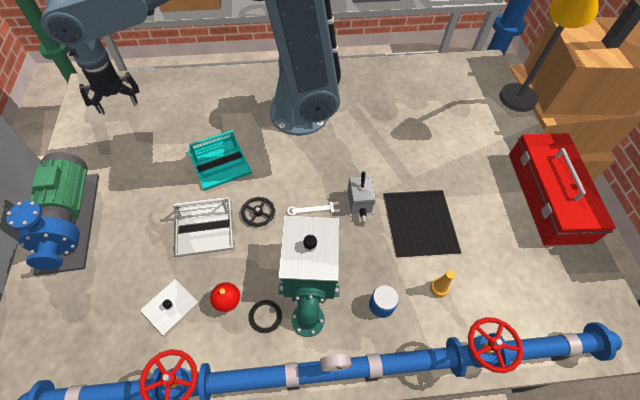

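View pics/side0.png

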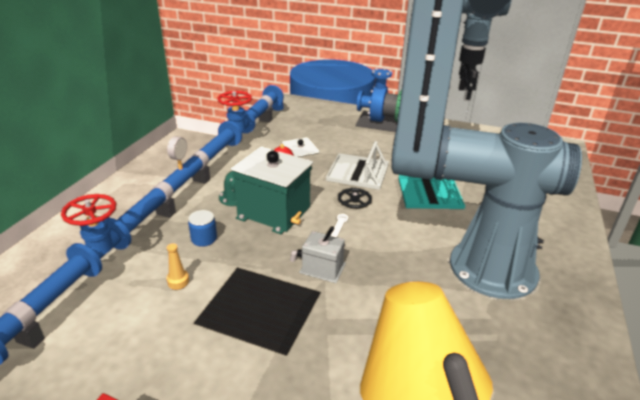

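View pics/wrist0.png

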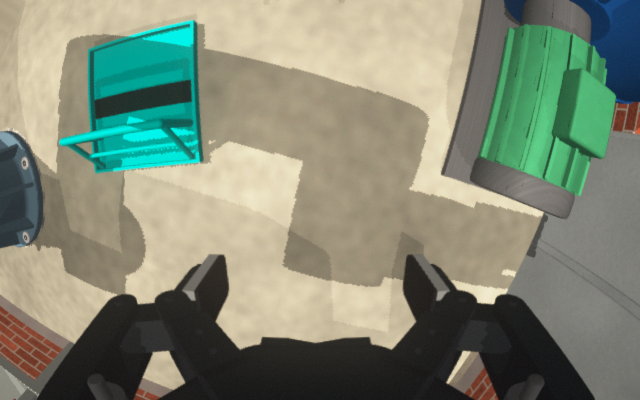

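Run:
```python
from bench import ctrl
import numpy as np
for n in ["scene","side"]:
  for t in ["switch","switch_tip","switch_box","strainer","lid","lid_knob","mat","rack","rack_strip","rack_rail","handwheel","float","nozzle","spanner","grease_tin","gasket"]:
    print(n,t,[(np.round(d["point"],3).tolist(),round(d["score"],2)) for d in ctrl.recognise(n,t)[:4]])
print(ctrl.get_obs()["time_s"])
```

```text
scene switch []
scene switch_tip [([0.52, 0.342, 0.005], 0.6), ([0.439, 0.149, 0.079], 0.5), ([0.403, 0.163, 0.124], 0.48)]
scene switch_box [([0.44, 0.151, 0.082], 0.66)]
scene strainer [([0.747, -0.045, 0.084], 0.76)]
scene lid [([0.706, -0.425, 0.009], 0.97), ([0.642, -0.027, 0.158], 0.61)]
scene lid_knob [([0.71, -0.42, 0.037], 0.62), ([0.637, -0.027, 0.198], 0.53)]
scene mat [([0.52, 0.342, 0.006], 0.75)]
scene rack [([0.204, -0.299, 0.006], 0.97), ([0.462, -0.341, -0.001], 0.88)]
scene rack_strip [([0.463, -0.343, 0.008], 0.64), ([0.205, -0.296, 0.004], 0.62)]
scene rack_rail [([0.207, -0.291, 0.006], 0.88), ([0.46, -0.336, 0.004], 0.68), ([0.749, -0.041, 0.085], 0.35)]
scene handwheel [([0.43, -0.169, 0.016], 0.82)]
scene float [([0.427, -0.166, 0.014], 0.67), ([0.717, -0.266, 0.076], 0.6)]
scene nozzle [([0.732, 0.323, 0.049], 0.56)]
scene spanner []
scene grease_tin [([0.767, 0.159, 0.072], 0.71), ([0.718, -0.266, 0.073], 0.25)]
scene gasket [([0.759, -0.159, 0.002], 0.93)]
side switch [([0.4, 0.163, 0.119], 0.66)]
side switch_tip [([0.402, 0.162, 0.12], 0.56)]
side switch_b
[... 204 characters left out ...]
 0.67)]
side lid_knob [([0.43, -0.03, 0.006], 0.59), ([0.627, -0.019, 0.188], 0.56), ([0.702, -0.42, 0.022], 0.5)]
side mat [([0.5, 0.353, 0.005], 0.77), ([0.455, -0.327, 0.003], 0.32)]
side rack [([0.455, -0.328, 0.001], 0.91), ([0.21, -0.28, 0.004], 0.81)]
side rack_strip [([0.208, -0.274, 0.003], 0.81), ([0.45, -0.331, 0.007], 0.61), ([0.723, 0.349, 0.045], 0.47)]
side rack_rail [([0.209, -0.275, 0.005], 0.79), ([0.451, -0.329, 0.008], 0.71)]
side handwheel [([0.415, -0.157, 0.015], 0.95)]
side float []
side nozzle [([0.723, 0.348, 0.042], 0.79)]
side spanner [([0.429, -0.027, 0.005], 0.58), ([0.45, -0.327, 0.002], 0.38)]
side grease_tin [([0.749, 0.183, 0.054], 0.89)]
side gasket []
1.75
```

The scene view shows the strainer and its large lid near (310,245), the switch at (360,195), and the mat at (422,222). It also shows the real (white) rack at (204,226), with the turquoise look-alike at (220,158). The small lid at (168,305) is a decoy. Next I'll build helpers and move the wrist camera over the area for accurate poses.

```bash
cat > h.py <<'E'
import numpy as np, cv2
from scipy.spatial.transform import Rotation as Ro
from bench import ctrl
def q2R(q): return Ro.from_quat([q[1],q[2],q[3],q[0]]).as_matrix()
def down(a,tilt=0,):  # jaw x at yaw a, tool down; tilt: rotate about horizontal tool z
    x=np.array([np.cos(a),np.sin(a),0]);y=np.array([0,0,-1.]);R=np.c_[x,y,np.cross(x,y)]
    return R@Ro.from_rotvec([0,0,tilt]).as_matrix()
def pose():
    o=ctrl.get_obs(); return np.array(o["eef_pos"]),q2R(o["eef_rot"])
def yaw(R): return np.arctan2(R[1,0],R[0,0])
def plan(p,R=None,n=None,p0=None,R0=None,vmax=1.0,claw=1):
    if p0 is None: p0,R0=pose()
    if R is None: R=R0
    p=np.array(p,float)
    rv=Ro.from_matrix(R0.T@R).as_rotvec()
    m=max(np.linalg.norm(p-p0)/.05/vmax,np.linalg.norm(rv)/.12/vmax)
    if n is None: n=int(np.ceil(m-1e-3)); n=max(5,-(-n//5)*5)
    rows=[];pc=p0.copy();Rc=R0.copy()
    for i in range(n):
        d=Rc.T@(p-pc)/(n-i)
        w=rv/n
        r=np.r_[np.round(d/.05,2),np.round(w/.12,2)]
        rows.append(r); pc=pc+Rc@(r[:3]*.05); Rc=Rc@Ro.from_rotvec(r[3:]*.12).as_matrix()
    for k in range(0,n,5):
        print("; ".join(" ".join(f"{v:g}" for v in r)+f" {claw:g}" for r in rows[k:k+5]))
    print("end",np.round(pc,4),"yaw",round(yaw(Rc),3),"err",np.round(p-pc,4))
    return pc,Rc
def proj(X,cal,fish=False):
    X=np.atleast_2d(X);c=X@np.array(cal["R"]).T+np.array(cal["t"]);K=np.array(cal["intrinsics"])
    if fish:
        r=np.linalg.norm(c[:,:2],axis=1);th=np.arctan2(r,c[:,2]);u=c[:,:2]/np.maximum(r,1e-9)[:,None]*th[:,None]
    else: u=c[:,:2]/c[:,2:]
    return u*[K[0,0],K[1,1]]+K[:2,2]
def unproj(uv,cal,z,fish=False):
    uv=np.atleast_2d(np.array(uv,float));K=np.array(cal["intrinsics"]);u=(uv-K[:2,2])/[K[0,0],K[1,1]]
    if fish:
        th=np.linalg.norm(u,axis=1);d=np.c_[u/np.maximum(th,1e-9)[:,None]*np.sin(th)[:,None],np.cos(th)]
    else: d=np.c_[u,np.ones(len(u))]
    R=np.array(cal["R"]);C=-R.T@np.array(cal["t"]);d=d@R
    return C+d*((np.atleast_1d(z)-C[2])/d[:,2])[:,None]
E
python3 - <<'E'
from h import *
import pickle
p,R=pose();print(p,R.round(3),yaw(R))
c=ctrl.get_calibration("wrist");C=-np.array(c["R"]).T@np.array(c["t"]);print("cam in tool",R.T@(C-p),"\n",(R.T@np.array(c["R"]).T).round(3))
pickle.dump({n:ctrl.get_calibration(n) for n in["scene","side"]},open("cal.pkl","wb"))
a=down(0);
# view pose yaw such that camera behind
plan([0.40,-0.12,0.42],down(yaw(R)+1.1))
for n,b in [("scene",(170,170,480,350)),("side",(200,120,400,360))]:
    im=cv2.imread(f"pics/{n}0.png")[b[1]:b[3],b[0]:b[2]];cv2.imwrite(f"pics/{n}0c.png",cv2.resize(im,None,fx=2.5,fy=2.5,interpolation=cv2.INTER_CUBIC))
E
```

```text
[ 0.17038498 -0.54918221  0.2422855 ] [[ 0.296  0.     0.955]
 [-0.955  0.     0.296]
 [-0.    -1.     0.   ]] -1.2700286806817487
cam in tool [ 0.00132765 -0.13161418  0.06767474] 
 [[ 1.     0.002 -0.   ]
 [ 0.    -0.269  0.963]
 [ 0.001 -0.963 -0.269]]
-0.46 -0.24 0.46 -0 -0.61 -0 1; -0.42 -0.24 0.49 -0 -0.61 -0 1; -0.38 -0.24 0.52 -0 -0.61 -0 1; -0.34 -0.24 0.55 -0 -0.61 -0 1; -0.3 -0.24 0.57 -0 -0.61 -0 1
-0.26 -0.24 0.6 -0 -0.61 -0 1; -0.22 -0.23 0.61 -0 -0.61 -0 1; -0.17 -0.24 0.63 -0 -0.61 -0 1; -0.12 -0.23 0.64 -0 -0.61 -0 1; -0.08 -0.24 0.64 -0 -0.61 -0 1
-0.03 -0.23 0.65 -0 -0.61 -0 1; 0.02 -0.24 0.65 -0 -0.61 -0 1; 0.06 -0.23 0.65 -0 -0.61 -0 1; 0.11 -0.24 0.64 -0 -0.61 -0 1; 0.16 -0.23 0.63 -0 -0.61 -0 1
end [ 0.4    -0.12    0.4198] yaw -0.172 err [0.     0.     0.0002]
```

Run:
```python
from h import *
plan([0.42,-0.06,0.40],down(-1.5708))
```

```text
-0.52 -0.21 0.51 -0 0.17 -0 1; -0.54 -0.21 0.5 -0 0.17 -0 1; -0.54 -0.21 0.49 -0 0.17 -0 1; -0.55 -0.21 0.48 -0 0.17 -0 1; -0.57 -0.21 0.47 -0 0.17 -0 1
-0.57 -0.21 0.45 -0 0.17 -0 1; -0.58 -0.21 0.44 -0 0.17 -0 1; -0.59 -0.21 0.43 -0 0.17 -0 1; -0.6 -0.21 0.42 -0 0.17 -0 1; -0.61 -0.21 0.41 -0 0.17 -0 1
-0.62 -0.21 0.39 -0 0.17 -0 1; -0.63 -0.21 0.38 -0 0.17 -0 1; -0.63 -0.21 0.37 -0 0.17 -0 1; -0.64 -0.21 0.36 -0 0.17 -0 1; -0.65 -0.21 0.34 -0 0.17 -0 1
end [ 0.4199 -0.0601  0.3998] yaw -1.576 err [0.0001 0.0001 0.0002]
```

View pics/scene0c.png

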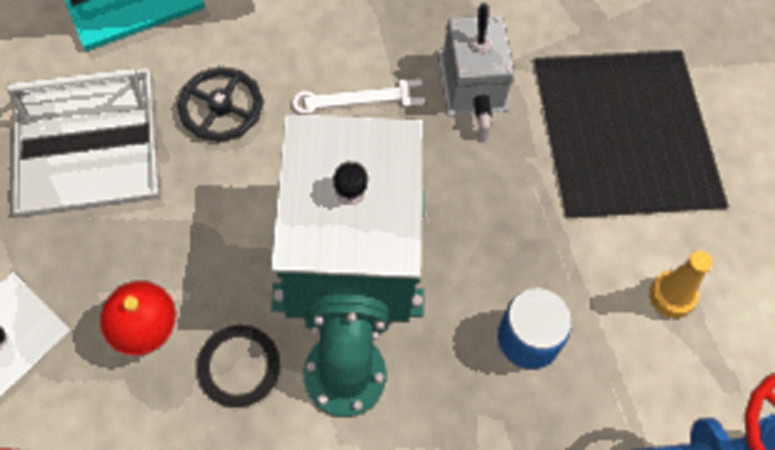

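View pics/side0c.png

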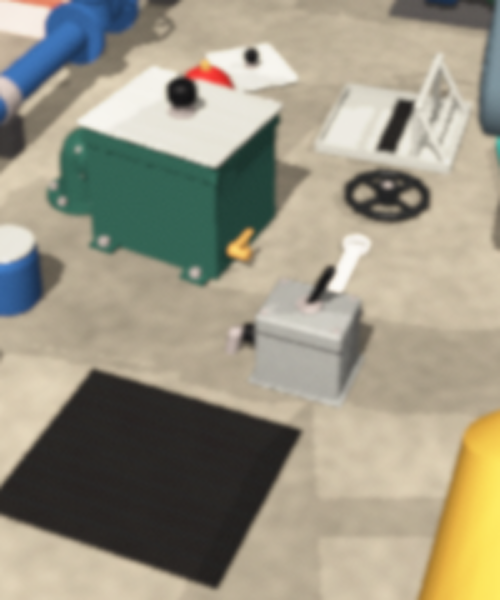

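The crops show the toggle leaning towards the robot, the rack's rail on the robot side, and all the parts nearly axis-aligned. Moving to the viewing pose.

Request:
apply_moves:
  plan: "-0.52 -0.21 0.51 0 0.17 0 1; -0.54 -0.21 0.5 0 0.17 0 1; -0.54 -0.21 0.49 0 0.17 0 1; -0.55 -0.21 0.48 0 0.17 0 1; -0.57 -0.21 0.47 0 0.17 0 1"

```text
time_s: 2.25
eef_pos: [0.2543, -0.3849, 0.2952]
eef_rot: [-0.547, 0.547, -0.448, 0.448]
wrist_force: [-0.0, -0.7, 0.6]
opening: 0.998
```

Request:
apply_moves:
  plan: "-0.57 -0.21 0.45 0 0.17 0 1; -0.58 -0.21 0.44 0 0.17 0 1; -0.59 -0.21 0.43 0 0.17 0 1; -0.6 -0.21 0.42 0 0.17 0 1; -0.61 -0.21 0.41 0 0.17 0 1"

```text
time_s: 2.75
eef_pos: [0.3372, -0.2222, 0.3479]
eef_rot: [-0.523, 0.523, -0.475, 0.476]
wrist_force: [1.0, -0.3, 0.7]
opening: 1.002
```

Request:
apply_moves:
  plan: "-0.62 -0.21 0.39 0 0.17 0 1; -0.63 -0.21 0.38 0 0.17 0 1; -0.63 -0.21 0.37 0 0.17 0 1; -0.64 -0.21 0.36 0 0.17 0 1; -0.65 -0.21 0.34 0 0.17 0 1"

```text
time_s: 3.25
eef_pos: [0.4203, -0.0586, 0.4005]
eef_rot: [-0.499, 0.498, -0.501, 0.502]
wrist_force: [0.0, -0.3, -0.2]
opening: 0.998
```

```bash
cat > snap.py <<'E'
import sys,pickle
from h import *
n=sys.argv[1]; tag=sys.argv[2]
c=ctrl.get_calibration(n);im=ctrl.camera(n)
pickle.dump(c,open(f"pics/{tag}.pkl","wb"));cv2.imwrite(f"pics/{tag}.png",im[:,:,::-1])
o=ctrl.get_obs();print(o["time_s"],o["eef_pos"],yaw(q2R(o["eef_rot"])),o["wrist_force"],o["opening"])
E
python3 snap.py wrist w1
```

```text
3.3 [ 0.42221303 -0.05474421  0.4023812 ] -1.5741929403101984 [-2.28964498  3.3060634   0.70772441] 0.9985728075414656
```

View pics/w1.png

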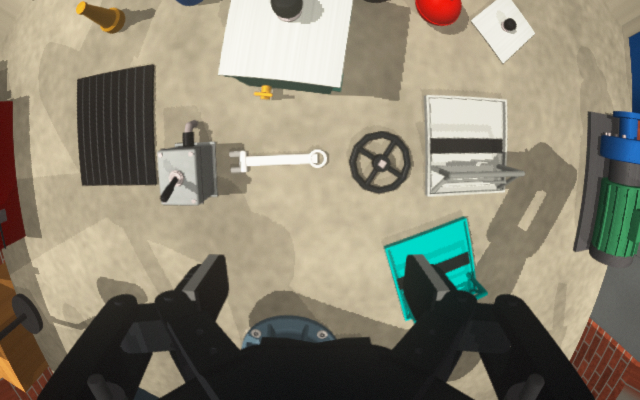

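```bash
cat > ortho.py <<'E'
from h import *
import pickle
def ortho(tag,z,x0,x1,y0,y1,s=2,out=None,fish=True,step=50):
    im=cv2.imread(f"pics/{tag}.png");c=pickle.load(open(f"pics/{tag}.pkl","rb"))
    W=int((y1-y0)*1000*s);H=int((x1-x0)*1000*s)
    v,u=np.mgrid[0:H,0:W];X=np.c_[(x1-v.ravel()/1000/s),(y1-u.ravel()/1000/s),np.full(u.size,z)]
    m=proj(X,c,fish).astype(np.float32).reshape(H,W,2)
    o=cv2.remap(im,m[...,0],m[...,1],cv2.INTER_CUBIC)
    for k in range(int(np.ceil(x0*1000/step)),int(x1*1000/step)+1):
        v=int((x1-k*step/1000)*1000*s);cv2.line(o,(0,v),(W,v),(0,255,255),1);cv2.putText(o,f"x{k*step}",(2,v-2),0,.35,(0,0,255),1)
    for k in range(int(np.ceil(y0*1000/step)),int(y1*1000/step)+1):
        u=int((y1-k*step/1000)*1000*s);cv2.line(o,(u,0),(u,H),(0,255,255),1);cv2.putText(o,f"y{k*step}",(u+2,10),0,.35,(0,0,255),1)
    if out: cv2.imwrite(out,o)
    return o
E
python3 - <<'E'
from ortho import *
a=ortho("w1",0.006,.38,.66,.2,.48);b=ortho("w1",0.007,.34,.58,-.46,-.22)
h=max(a.shape[0],b.shape[0]);b=cv2.copyMakeBorder(b,0,h-b.shape[0],0,0,cv2.BORDER_CONSTANT)
cv2.imwrite("pics/o1.png",np.hstack([a,b])[:, :1040][:, :])
cv2.imwrite("pics/o1a.png",a);cv2.imwrite("pics/o1b.png",b)
ortho("w1",0.085,.33,.53,.05,.25,s=3,out="pics/o1c.png")
ortho("w1",0.160,.5,.76,-.16,.1,s=2.3,out="pics/o1d.png")
E
```

```text
(no output)
```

View pics/o1a.png

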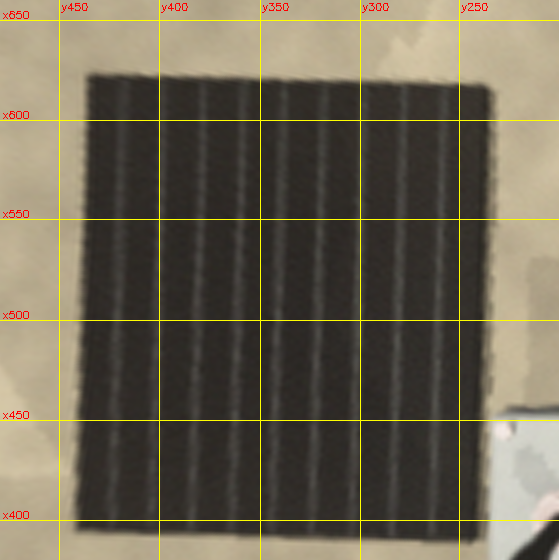

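View pics/o1b.png

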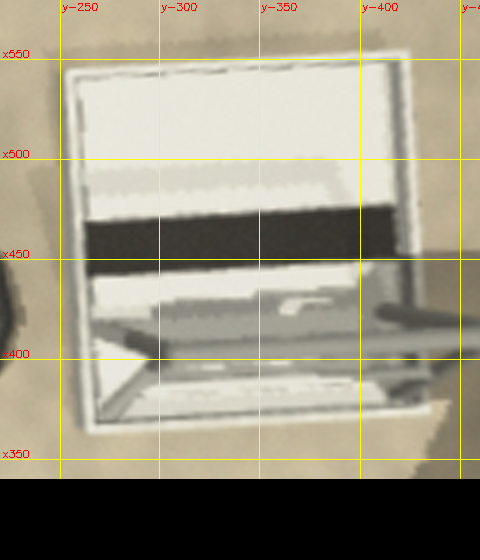

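View pics/o1c.png

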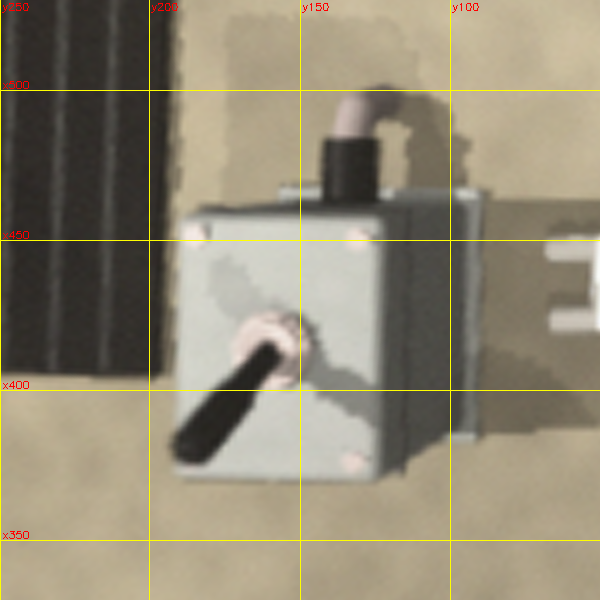

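View pics/o1d.png

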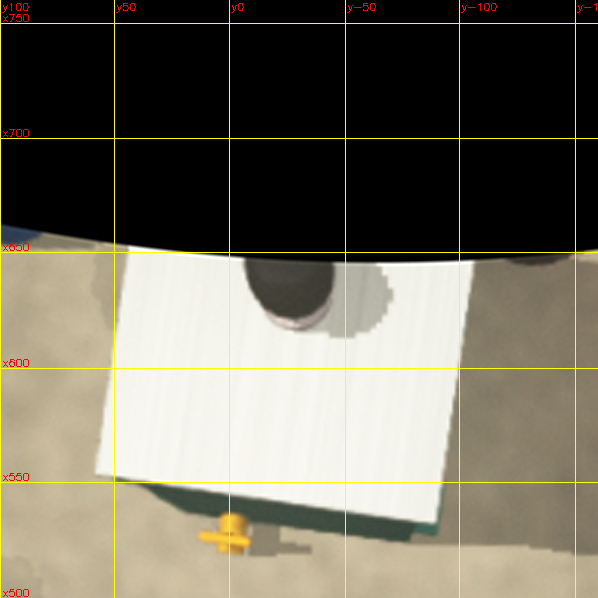

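The mat centre is about (0.506,0.338) with yaw -0.03. The switch box pivot is about (0.414,0.157), also yaw -0.03. Next I close the gripper and move to behind the toggle.

Run:
```python
from h import *
a,b=plan([0.338,0.158,0.22],down(-1.5708-.03),claw=0)
a,b=plan([0.342,0.158,0.129],b,p0=a,R0=b,claw=0)
a,b=plan([0.402,0.156,0.129],b,p0=a,R0=b,claw=0)
```

```text
-0.42 0.36 -0.17 -0 0.02 -0 0; -0.42 0.37 -0.17 -0 0.02 -0 0; -0.42 0.36 -0.17 -0 0.02 -0 0; -0.42 0.37 -0.18 -0 0.02 -0 0; -0.42 0.36 -0.18 -0 0.02 -0 0
-0.43 0.37 -0.18 -0 0.02 -0 0; -0.42 0.36 -0.18 -0 0.02 -0 0; -0.42 0.37 -0.18 -0 0.02 -0 0; -0.43 0.36 -0.18 -0 0.02 -0 0; -0.42 0.37 -0.17 -0 0.02 -0 0
end [0.3381 0.1578 0.2199] yaw -1.598 err [-0.0001  0.0002  0.0001]
-0 0.36 0.01 0 0 0 0; -0 0.36 0.01 0 0 0 0; -0 0.37 0.02 0 0 0 0; -0 0.36 0.01 0 0 0 0; -0 0.37 0.02 0 0 0 0
end [0.342  0.1579 0.1289] yaw -1.598 err [-0.      0.0001  0.0001]
0 0 0.24 0 0 0 0; 0 0 0.24 0 0 0 0; 0 0 0.24 0 0 0 0; 0 0 0.24 0 0 0 0; 0.01 0 0.24 0 0 0 0
end [0.402  0.1558 0.1292] yaw -1.598 err [ 0.      0.0002 -0.0002]
```

Request:
apply_moves:
  plan: "-0.42 0.36 -0.17 0 0.02 0 0; -0.42 0.37 -0.17 0 0.02 0 0; -0.42 0.36 -0.17 0 0.02 0 0; -0.42 0.37 -0.18 0 0.02 0 0; -0.42 0.36 -0.18 0 0.02 0 0"

```text
time_s: 3.8
eef_pos: [0.3769, 0.046, 0.3081]
eef_rot: [-0.496, 0.496, -0.504, 0.504]
wrist_force: [1.2, 0.1, -0.4]
opening: 0.14
```

Request:
apply_moves:
  plan: "-0.43 0.37 -0.18 0 0.02 0 0; -0.42 0.36 -0.18 0 0.02 0 0; -0.42 0.37 -0.18 0 0.02 0 0; -0.43 0.36 -0.18 0 0.02 0 0; -0.42 0.37 -0.17 0 0.02 0 0"

```text
time_s: 4.3
eef_pos: [0.3349, 0.1529, 0.2168]
eef_rot: [-0.493, 0.492, -0.507, 0.507]
wrist_force: [0.3, 0.5, 0.3]
opening: 0.001
```

```bash
python3 snap.py wrist w2
```

```text
4.35 [0.33193207 0.15474663 0.21366165] -1.5995629029106642 [-2.69085225  1.41810202 -3.31673613] -0.0018655826801542118
```

View pics/w2.png

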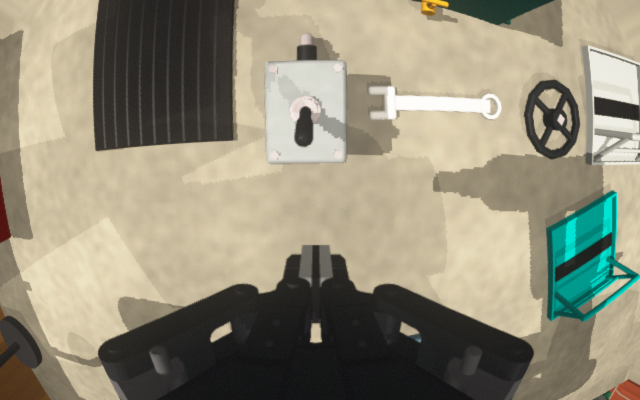

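Run:
```python
from h import *
import pickle
c=pickle.load(open("pics/w2.pkl","rb"))
P=unproj([(266,62),(346,61),(347,162),(266,162)],c,.085,True);print(P.round(4),P.mean(0))
print(unproj([(303,140),(303,144)],c,.135,True).round(4))
a,b=plan([0.342,0.160,0.129],down(-1.6),claw=0)
```

```text
[[0.4583 0.1899 0.085 ]
 [0.4566 0.1225 0.085 ]
 [0.3695 0.1236 0.085 ]
 [0.3716 0.1932 0.085 ]] [0.41401546 0.15727711 0.085     ]
[[0.3919 0.1585 0.135 ]
 [0.3891 0.1586 0.135 ]]
-0.02 0.34 0.04 0.01 0 -0 0; -0.02 0.34 0.04 0.01 0 -0 0; -0.02 0.34 0.04 0.01 0 -0 0; -0.02 0.34 0.04 0.01 0 -0 0; -0.03 0.33 0.04 0.01 0 -0 0
end [0.3419 0.1601 0.1291] yaw -1.6 err [ 0.0001 -0.0001 -0.0001]
```

The wrist picture confirms the box centre at (0.414,0.157), with the toggle at px (303,140), ON. Descending behind it and pushing.

Request:
apply_moves:
  plan: "-0.02 0.34 0.04 0.01 0 0 0; -0.02 0.34 0.04 0.01 0 0 0; -0.02 0.34 0.04 0 0 0 0; -0.02 0.34 0.04 0 0 0 0; -0.03 0.33 0.04 0 0 0 0"

```text
time_s: 4.85
eef_pos: [0.3459, 0.1572, 0.1324]
eef_rot: [-0.493, 0.492, -0.506, 0.508]
wrist_force: [-0.6, -0.2, 0.3]
opening: 0.001
```

Request:
apply_moves:
  plan: "0 0 0.24 0 0 0 0; 0 0 0.24 0 0 0 0; 0 0 0.24 0 0 0 0; 0 0 0.24 0 0 0 0; 0 0 0.2 0 0 0 0"

```text
time_s: 5.35
eef_pos: [0.4051, 0.1557, 0.1336]
eef_rot: [-0.493, 0.492, -0.507, 0.508]
wrist_force: [-3.1, 0.8, 2.6]
opening: -0.001
```

Request:
apply_moves:
  plan: "0 0 0.08 0 0 0 0; 0 0 0.04 0 0 0 0; 0 0 0.04 0 0 0 0; 0 0 0 0 0 0 0; 0 0 0 0 0 0 0"

```text
time_s: 5.85
eef_pos: [0.4115, 0.1556, 0.133]
eef_rot: [-0.493, 0.492, -0.506, 0.508]
wrist_force: [-1.1, 0.0, 1.6]
opening: -0.003
```

```bash
python3 snap.py wrist w3
```

```text
5.9 [0.41148882 0.15555213 0.13300968] -1.599859868280396 [-0.26407767  0.91039764  1.29935735] 0.000990711174594174
```

View pics/w3.png

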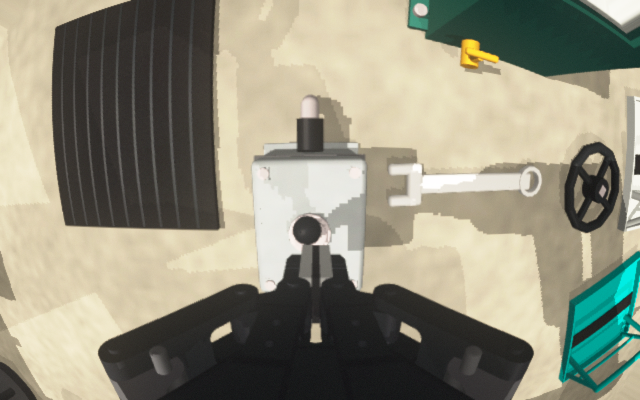

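The toggle top at px (306,230) has moved to about upright and isn't at the stop yet, so I push further.

Request:
apply_moves:
  plan: "0 0 0.08 0 0 0 0; 0 0 0.08 0 0 0 0; 0 0 0.08 0 0 0 0; 0 0 0 0 0 0 0; 0 0 0 0 0 0 0"

```text
time_s: 6.4
eef_pos: [0.4159, 0.1555, 0.1315]
eef_rot: [0.489, -0.497, 0.511, -0.503]
wrist_force: [-30.2, 0.2, 22.4]
opening: -0.001
```

```bash
python3 snap.py wrist w4
```

```text
6.45 [0.41592251 0.15545292 0.1315162 ] -1.598539126832627 [-29.48531358   0.75061382  23.10999787] -0.0035570295171798165
```

View pics/w4.png

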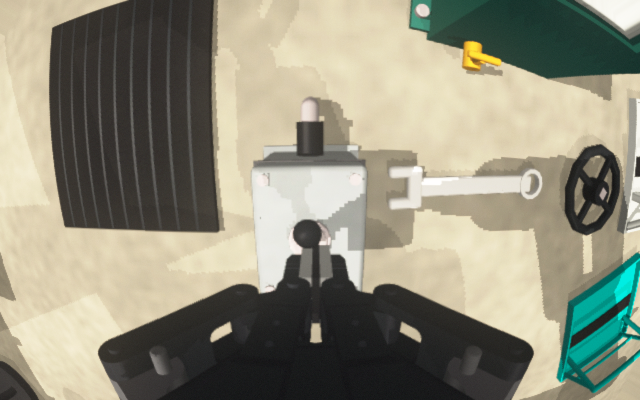

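The force is now 30 N in -x, so the toggle is against its stop. Backing off, rising and checking.

Request:
apply_moves:
  plan: "0 0 -0.3 0 0 0 0; 0 -0.2 -0.3 0 0 0 0; 0 -0.9 0 0 0 0 0.5; 0 -0.9 0 0 0 0 1; 0 -0.9 0 0 0 0 1"

```text
time_s: 6.95
eef_pos: [0.3932, 0.1559, 0.2797]
eef_rot: [-0.493, 0.492, -0.506, 0.508]
wrist_force: [1.5, 0.7, 0.0]
opening: 0.507
```

```bash
python3 snap.py wrist w5
python3 - <<'E'
from h import *
plan([0.60,-0.02,0.40],down(-1.72))
E
```

```text
7.0 [0.39694557 0.15643134 0.28791077] -1.5996912392048865 [2.25128077 0.33382109 6.65529827] 0.5915948288839553
0.34 -0.22 0.42 -0.01 0.1 -0 1; 0.34 -0.22 0.42 -0.01 0.1 -0 1; 0.33 -0.22 0.43 -0.01 0.1 -0 1; 0.32 -0.22 0.43 -0.01 0.1 -0 1; 0.32 -0.22 0.43 -0.01 0.1 -0 1
0.32 -0.22 0.44 -0.01 0.1 -0 1; 0.31 -0.22 0.44 -0.01 0.1 -0 1; 0.3 -0.22 0.45 -0.01 0.1 -0 1; 0.3 -0.22 0.45 -0.01 0.1 -0 1; 0.29 -0.22 0.45 -0.01 0.1 -0 1
end [ 0.6001 -0.0198  0.3998] yaw -1.72 err [-0.0001 -0.0002  0.0002]
```

View pics/w5.png

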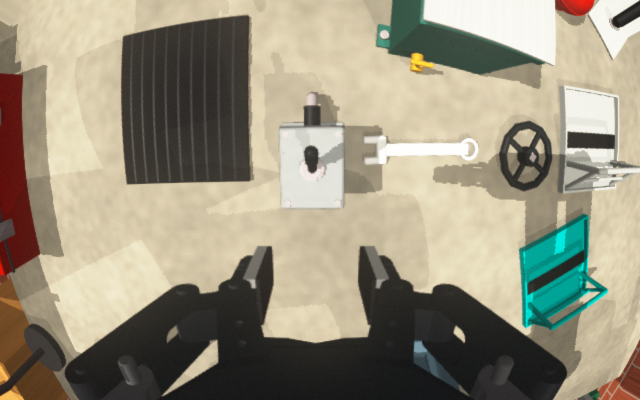

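Run:
```python
from h import *
import pickle
c=pickle.load(open("pics/w5.pkl","rb"))
piv=np.array([.414,.157,.088])
for th in (0,.45,.6,.75,.9):
    a=th-.45;print(th,proj(piv+[.05*np.sin(a),0,.05*np.cos(a)],c,True).round(1))
```

```text
0 [[312.8 199.3]]
0.45 [[312.  177.1]]
0.6 [[311.8 168.7]]
0.75 [[311.6 160.4]]
0.9 [[311.4 152.4]]
```

Request:
apply_moves:
  plan: "0.34 -0.22 0.42 0 0.1 0 1; 0.34 -0.22 0.42 0 0.1 0 1; 0.33 -0.22 0.43 0 0.1 0 1; 0.32 -0.22 0.43 0 0.1 0 1; 0.32 -0.22 0.43 0 0.1 0 1"

```text
time_s: 7.5
eef_pos: [0.4963, 0.067, 0.3335]
eef_rot: [-0.478, 0.476, -0.521, 0.523]
wrist_force: [-0.0, 0.6, 0.7]
opening: 1.0
```

Request:
apply_moves:
  plan: "0.32 -0.22 0.44 0 0.1 0 1; 0.31 -0.22 0.44 0 0.1 0 1; 0.3 -0.22 0.45 0 0.1 0 1; 0.3 -0.22 0.45 0 0.1 0 1; 0.1 -0.1 0.2 0 0.1 0 1"

```text
time_s: 8.0
eef_pos: [0.5881, -0.0112, 0.3828]
eef_rot: [-0.462, 0.46, -0.535, 0.538]
wrist_force: [0.4, -0.3, -0.0]
opening: 0.999
```

```bash
python3 snap.py wrist w6; python3 snap.py wrist w7
```

```text
8.05 [ 0.58866306 -0.01159343  0.38310725] -1.7233962440385988 [-0.67489131 -0.88555135  0.15721174] 0.9990180193783929
8.1 [ 0.58752549 -0.0104587   0.38244876] -1.7217793893808564 [-0.51067681 -0.4690545  -0.33335785] 0.9987181812814377
```

View pics/w7.png

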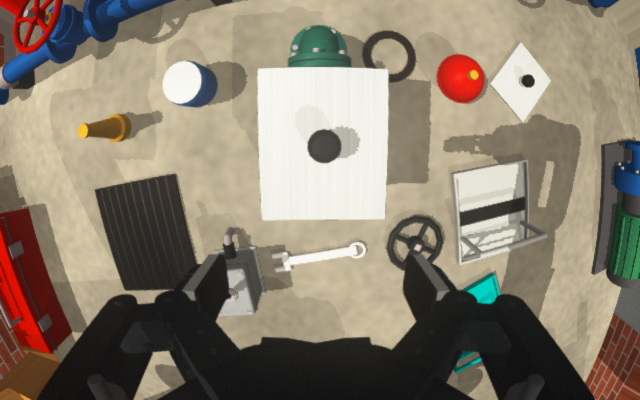

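Switch is at OFF: tip px row 152, against 152.4 predicted for 0.9 rad. In this view the lid corners are near (259,69), (388,69), (385,219) and (261,218), with the knob at (324,146). Refining with orthophotos.

Run:
```python
from ortho import *
d=ortho("w7",0.160,.5,.76,-.16,.1,s=2)
e=ortho("w7",0.187,.6,.7,-.08,.02,s=3,step=20)
h=max(d.shape[0],e.shape[0]);d,e=[cv2.copyMakeBorder(i,0,h-i.shape[0],0,0,cv2.BORDER_CONSTANT) for i in(d,e)]
cv2.imwrite("pics/o7a.png",np.hstack([d,e[:,:279]]))
b=ortho("w7",0.007,.34,.58,-.46,-.22)
f=ortho("w7",0.006,.38,.66,.25,.48,s=1.4)
h=max(b.shape[0],f.shape[0]);b,f=[cv2.copyMakeBorder(i,0,h-i.shape[0],0,0,cv2.BORDER_CONSTANT) for i in(b,f)]
cv2.imwrite("pics/o7b.png",np.hstack([b,f])[:, :800])
c=pickle.load(open("pics/w7.pkl","rb"))
P=unproj([(259,69),(388,69),(385,219),(261,218)],c,.16,True);print(P.round(4),P.mean(0));print(unproj([(324,146)],c,.187,True))
```

```text
[[ 0.7309  0.0303  0.16  ]
 [ 0.7099 -0.1157  0.16  ]
 [ 0.5324 -0.0905  0.16  ]
 [ 0.5565  0.0586  0.16  ]] [ 0.63241978 -0.02932379  0.16      ]
[[ 0.63197025 -0.02877718  0.187     ]]
```

View pics/o7a.png

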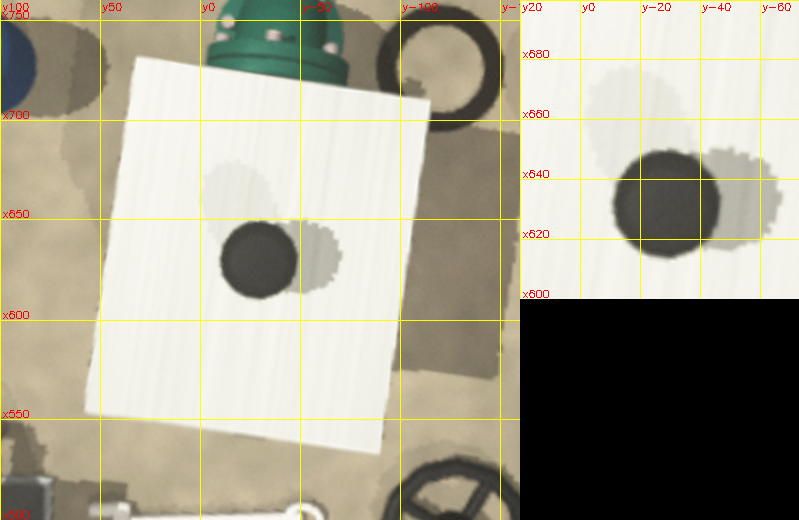

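View pics/o7b.png

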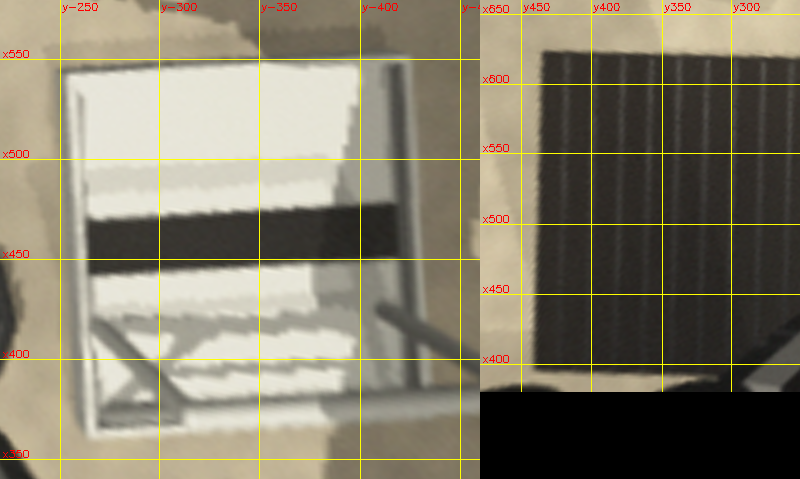

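Run:
```python
from h import *
a,b=plan([0.632,-0.029,0.23],down(-1.712))
a,b=plan([0.632,-0.029,0.177],b,p0=a,R0=b)
```

```text
0.05 0.61 0.18 -0.01 -0.02 0 1; 0.05 0.61 0.19 -0.01 -0.02 0 1; 0.05 0.61 0.19 -0.01 -0.02 0 1; 0.04 0.61 0.18 -0.01 -0.02 0 1; 0.05 0.61 0.19 -0.01 -0.02 0 1
end [ 0.632  -0.0292  0.23  ] yaw -1.71 err [ 0.      0.0002 -0.    ]
-0 0.21 0 0 0 0 1; -0 0.21 0 0 0 0 1; -0 0.21 0 0 0 0 1; -0 0.22 0 0 0 0 1; -0 0.21 0 0 0 0 1
end [ 0.6319 -0.0292  0.177 ] yaw -1.71 err [ 0.0001  0.0002 -0.    ]
```

Request:
apply_moves:
  plan: "0.05 0.61 0.18 -0.01 -0.02 0 1; 0.05 0.61 0.19 -0.01 -0.02 0 1; 0.05 0.61 0.19 -0.01 -0.02 0 1; 0.04 0.61 0.18 -0.01 -0.02 0 1; 0.05 0.61 0.19 -0.01 -0.02 0 1"

```text
time_s: 8.6
eef_pos: [0.63, -0.0269, 0.2282]
eef_rot: [0.464, -0.466, 0.534, -0.532]
wrist_force: [0.1, 0.3, 0.2]
opening: 0.996
```

Request:
apply_moves:
  plan: "0 0.3 0 0 0 0 1; 0 0.3 0 0 0 0 1; 0 0.3 0 0 0 0 1; 0 0.16 0 0 0 0 1; 0 0 0 0 0 0 1"

```text
time_s: 9.1
eef_pos: [0.6295, -0.0272, 0.1761]
eef_rot: [0.464, -0.466, 0.535, -0.532]
wrist_force: [-0.1, 0.4, -0.1]
opening: 1.004
```

```bash
python3 snap.py wrist w8
```

```text
9.15 [ 0.63011704 -0.02731542  0.17710247] -1.7078162358860374 [0.63730638 0.10533222 0.92814556] 0.9991134117656437
```

View pics/w8.png

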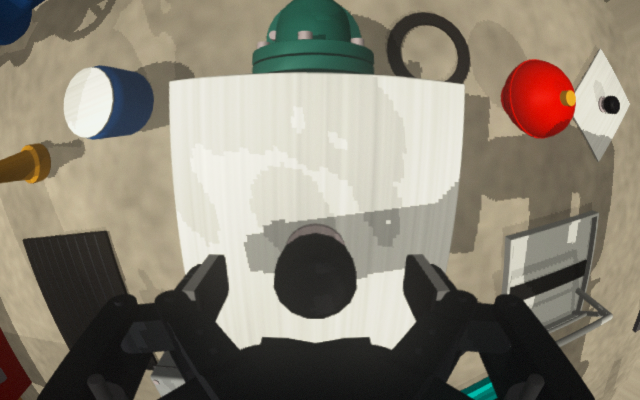

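The knob at px (315,275) sits between the jaws. Closing.

Request:
apply_moves:
  plan: "0 0 0.03 0 0 0 0; 0 0 0 0 0 0 0; 0 0 0 0 0 0 0; 0 0 0 0 0 0 0; 0 0 0 0 0 0 0"

```text
time_s: 9.65
eef_pos: [0.6321, -0.0276, 0.1779]
eef_rot: [0.464, -0.465, 0.534, -0.532]
wrist_force: [-0.3, 0.2, 5.0]
opening: 0.392
```

Request:
apply_moves:
  plan: "0 0 0 0 0 0 0; 0 -0.2 0 0 0 0 0; 0 -0.4 0 0 0 0 0; 0 -0.4 0 0 0 0 0; 0 -0.4 0 0 0 0 0"

```text
time_s: 10.15
eef_pos: [0.631, -0.0277, 0.2464]
eef_rot: [0.463, -0.466, 0.535, -0.531]
wrist_force: [0.5, 0.3, -5.4]
opening: 0.394
```

```bash
python3 snap.py wrist w9
python3 - <<'E'
from h import *
plan([0.506,0.338,0.235],down(-1.6),vmax=.9,claw=0)
E
```

```text
10.2 [ 0.63283654 -0.02806693  0.25089508] -1.7080033248791442 [ 2.15695703 -0.43978888 -0.5827559 ] 0.3942397360809583
-0.69 0.03 -0.35 0 -0.09 0 0; -0.69 0.03 -0.34 0 -0.09 0 0; -0.7 0.03 -0.34 0 -0.09 0 0; -0.7 0.03 -0.33 0 -0.09 0 0; -0.71 0.03 -0.32 0 -0.09 0 0
-0.71 0.03 -0.31 0 -0.09 0 0; -0.71 0.03 -0.31 0 -0.09 0 0; -0.72 0.04 -0.3 0 -0.09 0 0; -0.72 0.03 -0.29 0 -0.09 0 0; -0.72 0.04 -0.28 0 -0.09 0 0
end [0.5062 0.3382 0.2348] yaw -1.6 err [-0.0002 -0.0002  0.0002]
```

View pics/w9.png

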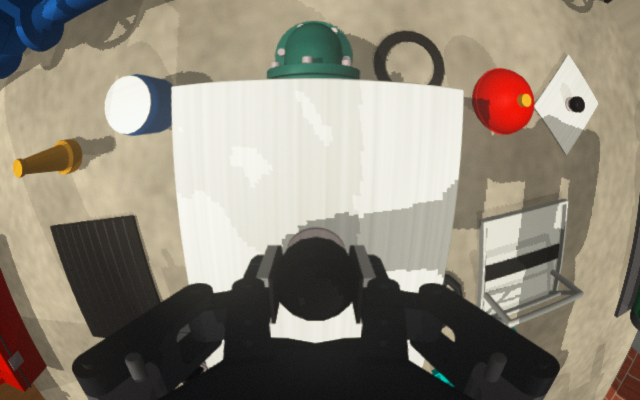

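Lid lifted and held (opening 0.394). Carrying it to the mat.

Request:
apply_moves:
  plan: "-0.4 0.03 -0.2 0 -0.05 0 0; -0.69 0.03 -0.34 0 -0.09 0 0; -0.7 0.03 -0.34 0 -0.09 0 0; -0.7 0.03 -0.33 0 -0.09 0 0; -0.71 0.03 -0.32 0 -0.09 0 0"

```text
time_s: 10.7
eef_pos: [0.5733, 0.1412, 0.2383]
eef_rot: [0.476, -0.479, 0.523, -0.52]
wrist_force: [1.0, 0.9, -4.3]
opening: 0.39
```

Request:
apply_moves:
  plan: "-0.71 0.03 -0.31 0 -0.09 0 0; -0.71 0.03 -0.31 0 -0.09 0 0; -0.72 0.04 -0.3 0 -0.09 0 0; -0.72 0.03 -0.29 0 -0.09 0 0; -0.72 0.04 -0.28 0 -0.09 0 0"

```text
time_s: 11.2
eef_pos: [0.5109, 0.3248, 0.2303]
eef_rot: [0.49, -0.493, 0.51, -0.507]
wrist_force: [-0.2, 0.2, -5.0]
opening: 0.391
```

Request:
apply_moves:
  plan: "-0.3 0.1 -0.16 0 -0.05 0 0; 0 0.4 0 0 0 0 0; 0 0.6 0 0 0 0 0; 0 0.6 0 0 0 0 0; 0 0.5 0 0 0 0 0"

```text
time_s: 11.7
eef_pos: [0.5031, 0.3381, 0.1188]
eef_rot: [0.491, -0.495, 0.508, -0.506]
wrist_force: [-0.1, -0.2, -4.5]
opening: 0.397
```

```bash
python3 snap.py wrist w10
python3 - <<'E'
from h import *
plan([0.506,0.338,0.055],down(-1.6),claw=0)
E
```

```text
11.75 [0.50067981 0.33687092 0.11422247] -1.5991338792292438 [-3.00015967 -1.31047638 -8.35133373] 0.3952819737386461
-0.01 0.24 0.02 0.02 0 0.01 0; -0 0.24 0.02 0.02 0 0.01 0; -0.01 0.23 0.03 0.02 0 0.01 0; -0 0.24 0.02 0.02 0 0.01 0; -0.01 0.23 0.02 0.02 0 0.01 0
end [0.5058 0.3381 0.0552] yaw -1.599 err [ 0.0002 -0.0001 -0.0002]
```

View pics/w10.png

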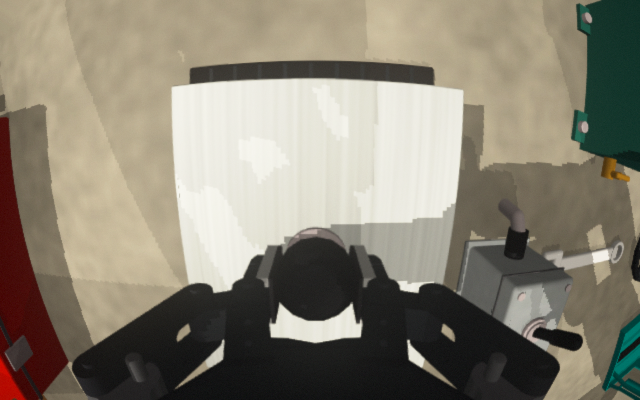

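The lid is over the mat with yaw aligned. Lowering.

Request:
apply_moves:
  plan: "-0.01 0.24 0.02 0 0 0 0; 0 0.24 0.02 0 0 0 0; -0.01 0.23 0.02 0 0 0 0; 0 0.24 0.02 0 0 0 0; 0 0.16 0.02 0 0 0 0"

```text
time_s: 12.25
eef_pos: [0.5091, 0.3399, 0.0652]
eef_rot: [0.492, -0.494, 0.508, -0.506]
wrist_force: [-0.4, 0.1, -4.1]
opening: 0.392
```

```bash
python3 snap.py wrist w11
```

```text
12.3 [0.50847884 0.33953472 0.0639253 ] -1.598909397714786 [-0.32440736 -1.27330465 -5.28546471] 0.39154346506245225
```

View pics/w11.png

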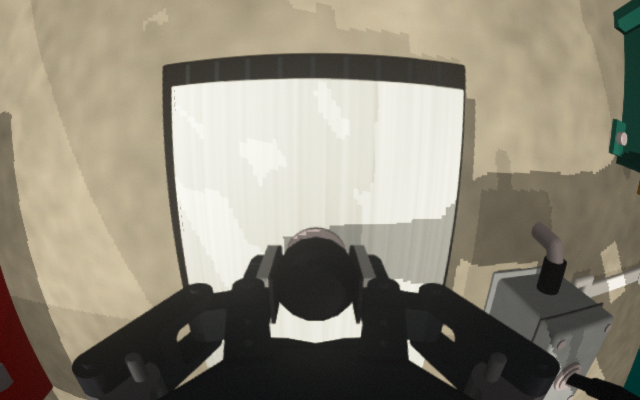

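Run:
```python
from h import *
import pickle
c=pickle.load(open("pics/w11.pkl","rb"))
print(unproj([(163,66),(465,65)],c,.006,True).round(4))
print(unproj([(171,87),(463,88)],c,.0639-.017,True).round(4))
```

```text
[[0.623  0.4356 0.006 ]
 [0.6181 0.2378 0.006 ]]
[[0.6013 0.4098 0.0469]
 [0.597  0.2606 0.0469]]
```

Request:
apply_moves:
  plan: "-0.02 0.16 -0.05 0 0 0 0; 0 0.16 -0.02 0 0 0 0; 0 0.1 0 0 0 0 0; 0 0.06 0 0 0 0 0; 0 0.03 0 0 0 0 0"

```text
time_s: 12.8
eef_pos: [0.5055, 0.3411, 0.0403]
eef_rot: [0.492, -0.494, 0.508, -0.506]
wrist_force: [0.2, -0.5, -5.2]
opening: 0.389
```

Request:
apply_moves:
  plan: "0 0.03 0 0 0 0 0; 0 0.02 0 0 0 0 0; 0 0.02 0 0 0 0 0; 0 0.02 0 0 0 0 0; 0 0 0 0 0 0 0"

```text
time_s: 13.3
eef_pos: [0.5055, 0.3411, 0.0361]
eef_rot: [0.492, -0.494, 0.508, -0.506]
wrist_force: [-0.1, -0.3, -4.1]
opening: 0.389
```

Request:
apply_moves:
  plan: "0 0.02 0 0 0 0 0; 0 0.02 0 0 0 0 0; 0 0.02 0 0 0 0 0; 0 0 0 0 0 0 0; 0 0 0 0 0 0 0"

```text
time_s: 13.8
eef_pos: [0.5058, 0.3412, 0.0349]
eef_rot: [0.492, -0.494, 0.508, -0.506]
wrist_force: [-6.2, -3.1, 9.7]
opening: 0.39
```

Contact confirmed (wrist force reversed to +9.7 N). Releasing.

Request:
apply_moves:
  plan: "0 0 0 0 0 0 0.6; 0 0 0 0 0 0 0.8; 0 0 0 0 0 0 1; 0 0 0 0 0 0 1; 0 -0.1 0 0 0 0 1"

```text
time_s: 14.3
eef_pos: [0.505, 0.3409, 0.0375]
eef_rot: [0.492, -0.494, 0.508, -0.506]
wrist_force: [-0.7, 0.5, 0.5]
opening: 1.0
```

Request:
apply_moves:
  plan: "0 -0.3 0 0 0 0 1; 0 -0.8 0 0 0 0 1; 0 -0.9 0 0 0 0 1; 0 -0.9 0 0 0 0 1; 0 -0.9 0 0 0 0 1"

```text
time_s: 14.8
eef_pos: [0.5062, 0.341, 0.2315]
eef_rot: [0.493, -0.493, 0.508, -0.506]
wrist_force: [0.9, -0.6, -0.1]
opening: 0.998
```

```bash
python3 snap.py wrist w12
python3 - <<'E'
from h import *
# go over the strainer with jaw along strainer x (yaw -0.142): camera on +y side
plan([0.615,-0.04,0.38],down(-0.142))
E
```

```text
14.85 [0.50985192 0.34271234 0.24081595] -1.5984191360533588 [2.84740121 1.50198264 6.47069423] 0.9996205083424303
0.5 -0.19 0.16 -0.01 -0.81 0 1; 0.52 -0.19 0.11 -0.01 -0.81 0 1; 0.53 -0.19 0.05 -0.01 -0.81 0 1; 0.53 -0.19 0 -0.01 -0.81 0 1; 0.53 -0.19 -0.05 -0.01 -0.81 0 1
0.52 -0.19 -0.1 -0.01 -0.81 0 1; 0.51 -0.19 -0.15 -0.01 -0.81 0 1; 0.49 -0.19 -0.2 -0.01 -0.81 0 1; 0.47 -0.18 -0.24 -0.01 -0.81 0 1; 0.44 -0.18 -0.29 -0.01 -0.81 0 1
0.41 -0.19 -0.33 -0.01 -0.81 0 1; 0.38 -0.18 -0.37 -0.01 -0.81 0 1; 0.34 -0.18 -0.4 -0.01 -0.81 0 1; 0.3 -0.19 -0.43 -0.01 -0.81 0 1; 0.25 -0.18 -0.47 -0.01 -0.81 0 1
end [ 0.6148 -0.0402  0.3799] yaw -0.14 err [0.0002 0.0002 0.0001]
```

View pics/w12.png

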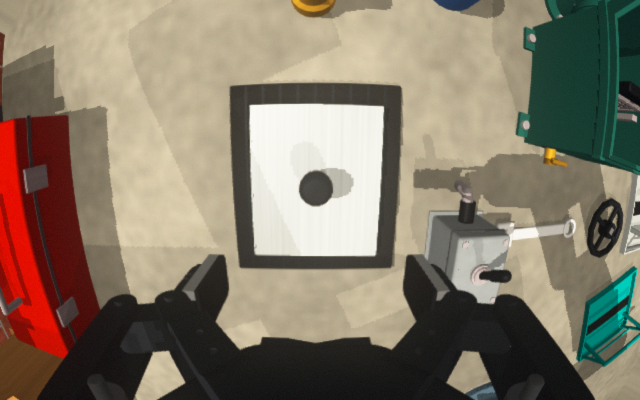

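The lid lies flat on the mat, knob up (knob at px (316,188)), with dark mat showing all round it. Now over the strainer with the jaws turned along its x.

Request:
apply_moves:
  plan: "0.5 -0.19 0.16 0 -0.81 0 1; 0.52 -0.19 0.11 0 -0.81 0 1; 0.53 -0.19 0.05 0 -0.81 0 1; 0.53 -0.19 0 0 -0.81 0 1; 0.53 -0.19 -0.05 0 -0.81 0 1"

```text
time_s: 15.35
eef_pos: [0.542, 0.2122, 0.277]
eef_rot: [-0.601, 0.601, -0.373, 0.371]
wrist_force: [-0.7, -0.1, 0.8]
opening: 0.997
```

Request:
apply_moves:
  plan: "0.52 -0.19 -0.1 0 -0.81 0 1; 0.51 -0.19 -0.15 0 -0.81 0 1; 0.49 -0.19 -0.2 0 -0.81 0 1; 0.47 -0.18 -0.24 0 -0.81 0 1; 0.44 -0.18 -0.29 0 -0.81 0 1"

```text
time_s: 15.85
eef_pos: [0.5772, 0.0846, 0.3233]
eef_rot: [0.673, -0.673, 0.217, -0.216]
wrist_force: [0.8, 0.1, -0.6]
opening: 0.997
```

Request:
apply_moves:
  plan: "0.41 -0.19 -0.33 0 -0.81 0 1; 0.38 -0.18 -0.37 0 -0.81 0 1; 0.34 -0.18 -0.4 0 -0.81 0 1; 0.3 -0.1 -0.43 0 -0.81 0 1; 0.1 0 -0.2 0 -0.81 0 1"

```text
time_s: 16.35
eef_pos: [0.6084, -0.0291, 0.3561]
eef_rot: [-0.705, 0.706, -0.049, 0.049]
wrist_force: [-0.7, 0.2, 0.1]
opening: 0.999
```

```bash
python3 snap.py wrist w13;python3 snap.py wrist w14
```

```text
16.4 [ 0.60838025 -0.02991074  0.35540756] -0.13488683507709914 [ 0.69747992 -1.3883561  -0.68148273] 0.9989704091613891
16.45 [ 0.60797212 -0.02841166  0.3549577 ] -0.14236582107575488 [ 0.35299554  0.82378091 -1.14932348] 1.0007021785068277
```

View pics/w14.png

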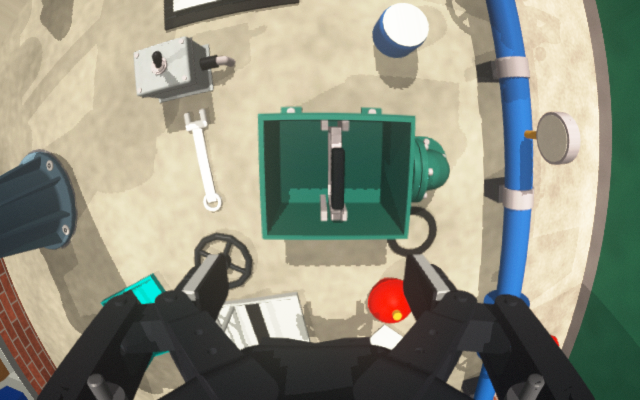

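The strainer is open. The grip bar is at px (338,178), with the guide channels at its ends.

Run:
```python
from ortho import *
d=ortho("w14",0.155,.52,.75,-.14,.09,s=2)
e=ortho("w14",0.145,.58,.69,-.09,.03,s=2.8,step=20)
h=max(d.shape[0],e.shape[0]);d,e=[cv2.copyMakeBorder(i,0,h-i.shape[0],0,0,cv2.BORDER_CONSTANT) for i in(d,e)]
cv2.imwrite("pics/o14.png",np.hstack([d,e])[:,:800])
```

```text
(no output)
```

View pics/o14.png

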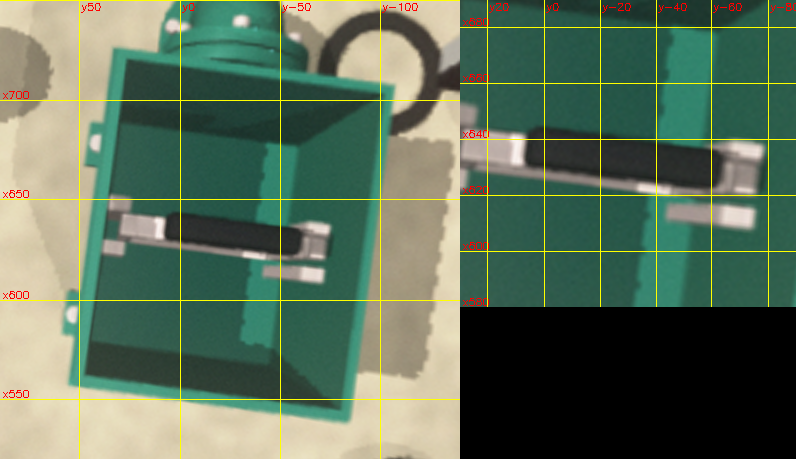

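Run:
```python
from h import *
a,b=plan([0.6336,-0.0286,0.21],down(-.12))
a,b=plan([0.6336,-0.0286,0.128],b,p0=a,R0=b)
```

```text
0.1 0.58 0.01 0 -0.04 -0 1; 0.1 0.58 0.01 0 -0.04 -0 1; 0.11 0.58 0.02 0 -0.04 -0 1; 0.1 0.58 0.01 0 -0.04 -0 1; 0.11 0.58 0.01 0 -0.04 -0 1
end [ 0.6338 -0.0288  0.2099] yaw -0.118 err [-0.0002  0.0002  0.0001]
-0 0.33 0 0 0 0 1; -0 0.33 0 0 0 0 1; -0 0.33 0 0 0 0 1; -0 0.32 0 0 0 0 1; -0 0.33 0 0 0 0 1
end [ 0.6336 -0.0288  0.1279] yaw -0.118 err [-0.      0.0002  0.0001]
```

Request:
apply_moves:
  plan: "0.1 0.58 0.01 0 -0.04 0 1; 0.1 0.58 0.01 0 -0.04 0 1; 0.11 0.58 0.02 0 -0.04 0 1; 0.1 0.58 0.01 0 -0.04 0 1; 0.11 0.58 0.01 0 -0.04 0 1"

```text
time_s: 16.95
eef_pos: [0.6334, -0.0259, 0.2084]
eef_rot: [0.706, -0.706, 0.043, -0.041]
wrist_force: [-0.2, 0.7, -0.7]
opening: 0.999
```

```bash
python3 snap.py wrist w15;python3 snap.py wrist w16
```

```text
17.0 [ 0.63115627 -0.0254236   0.20247799] -0.11847234097263434 [-2.46773871  0.99668804 -4.41685243] 0.9983907681481518
17.05 [ 0.63077267 -0.02542028  0.20436087] -0.11827755606764835 [-1.39354566 -0.22809115 -0.03411283] 1.00173334120597
```

View pics/w16.png

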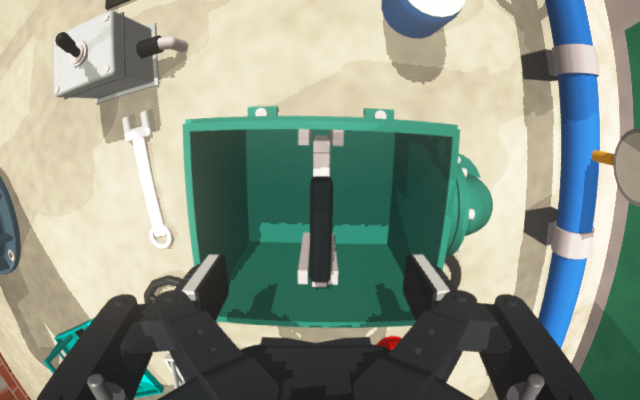

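Run:
```python
from h import *
import pickle
c=pickle.load(open("pics/w16.pkl","rb"))
P=unproj([(311,178),(332,178),(309,283),(330,283)],c,.145,True);print(P.round(4),P.mean(0))
plan([0.6336,-0.0286,0.128])
```

```text
[[ 0.632   0.0079  0.145 ]
 [ 0.6449  0.0064  0.145 ]
 [ 0.6217 -0.0647  0.145 ]
 [ 0.6362 -0.0664  0.145 ]] [ 0.63372933 -0.02918414  0.145     ]
0.02 0.31 -0.01 0 0 0 1; 0.02 0.3 -0.01 0 0 0 1; 0.01 0.31 -0.01 0 0 0 1; 0.02 0.3 -0.01 0 0 0 1; 0.01 0.31 -0.02 0 0 0 1
end [ 0.6335 -0.0286  0.1278] yaw -0.118 err [0.0001 0.     0.0002]
```

Bar confirmed at (0.634,-0.029). Descending and gripping.

Request:
apply_moves:
  plan: "0.02 0.31 -0.01 0 0 0 1; 0.02 0.31 -0.01 0 0 0 1; 0.01 0.31 -0.02 0 0 0 1; 0.02 0.31 -0.02 0 0 0 1; 0.01 0.31 -0.02 0 0 0 1"

```text
time_s: 17.55
eef_pos: [0.6367, -0.0316, 0.1302]
eef_rot: [0.706, -0.706, 0.043, -0.04]
wrist_force: [-0.1, 0.7, -0.1]
opening: 1.0
```

Request:
apply_moves:
  plan: "0 0 0 0 0 0 0; 0 0 0 0 0 0 0; 0 0 0 0 0 0 0; 0 0 0 0 0 0 0; 0 0 0 0 0 0 0"

```text
time_s: 18.05
eef_pos: [0.6363, -0.0314, 0.1324]
eef_rot: [0.706, -0.706, 0.043, -0.04]
wrist_force: [-9.2, -0.5, 15.8]
opening: 0.156
```

Request:
apply_moves:
  plan: "0 0 0 0 0 0 0; 0 0 0 0 0 0 0; 0 -0.1 0 0 0 0 0; 0 -0.2 0 0 0 0 0; 0 -0.2 0 0 0 0 0"

```text
time_s: 18.55
eef_pos: [0.6358, -0.0311, 0.1562]
eef_rot: [0.706, -0.705, 0.044, -0.039]
wrist_force: [-2.4, 0.4, -5.8]
opening: 0.153
```

```bash
python3 snap.py wrist w17
```

```text
18.6 [ 0.63644467 -0.03130317  0.15823227] -0.11696992113445258 [-6.52209152  1.69385276 -5.26768827] 0.15154923462753137
```

View pics/w17.png

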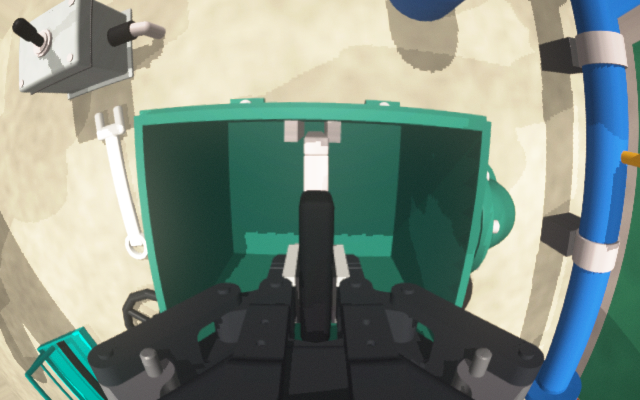

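Gripped (opening 0.15) and rising. I'll draw it straight up clear of the rim.

Request:
apply_moves:
  plan: "-0.04 -0.2 0 0 0 0 0; 0 -0.3 0 0 0 0 0; 0 -0.4 0 0 0 0 0; 0 -0.5 0 0 0 0 0; 0 -0.5 0 0 0 0 0"

```text
time_s: 19.1
eef_pos: [0.636, -0.0314, 0.2542]
eef_rot: [0.706, -0.706, 0.041, -0.041]
wrist_force: [0.8, -0.1, -3.4]
opening: 0.15
```

Request:
apply_moves:
  plan: "0 -0.5 0 0 0 0 0; 0 -0.5 0 0 0 0 0; 0 -0.5 0 0 0 0 0; 0 -0.3 0 0 0 0 0; 0 0 0 0 0 0 0"

```text
time_s: 19.6
eef_pos: [0.637, -0.0317, 0.3457]
eef_rot: [-0.706, 0.706, -0.04, 0.043]
wrist_force: [0.3, 0.0, -3.0]
opening: 0.156
```

```bash
python3 snap.py wrist w18; python3 snap.py side s18;python3 snap.py scene c18
```

```text
19.65 [ 0.63614673 -0.0314856   0.3431437 ] -0.11668163173388907 [-0.25728919 -0.03513794 -4.26495932] 0.15221381109713544
19.7 [ 0.63542111 -0.0313636   0.34119412] -0.11673690455164672 [-0.26245008 -0.11619204 -3.1296816 ] 0.15315186209750936
19.75 [ 0.63500248 -0.03128106  0.34007183] -0.11682501805190013 [ 0.445407    0.61326383 -3.39723567] 0.15446677977083564
```

View pics/w18.png

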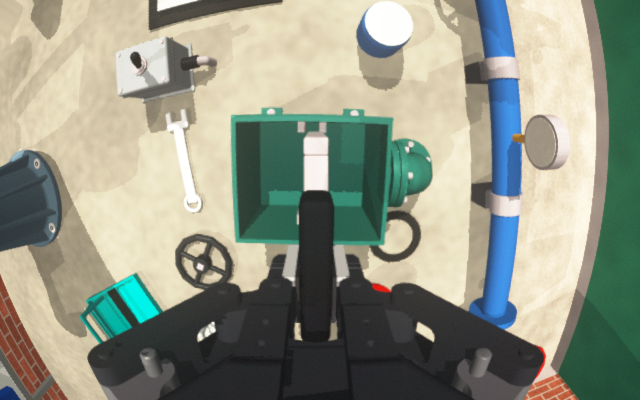

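View pics/s18.png

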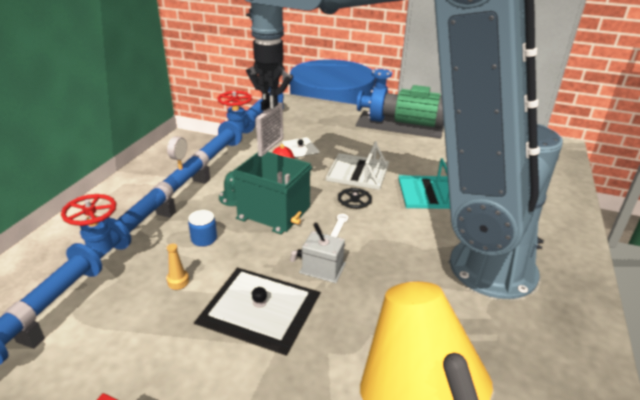

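```bash
cat > rk.py <<'E'
from h import *
S=np.array([.461,-.342,.007]);YR=.05;L=.127;DZ=.002
def tgt(fx,fz,tilt=.349,fy=0,yr=YR,S=S):
    R=down(yr,-tilt)
    ex=np.array([np.cos(yr),np.sin(yr),0]);ey=np.array([-np.sin(yr),np.cos(yr),0])
    foot=S+fx*ex+fy*ey+[0,0,fz]
    return foot-L*R[:,1]-DZ*R[:,2],R
E
python3 - <<'E'
from rk import *
import pickle
c=pickle.load(open("pics/w18.pkl","rb"));p=np.array([.63614,-.03149,.34314]);R=down(-.1167)
P=unproj([(300,193),(333,193)],c,p[2]+.013,True);print(((P-p)@R).round(4))
for f in (0.0,.213): print(proj(p+R@np.array([0,.127,0.058+.002]),c,True))
p1,R1=tgt(.008,.11);print(p1)
a,b=plan(p1,R1,vmax=.8,claw=0)
E
```

```text
[[-0.0051 -0.013   0.039 ]
 [ 0.0081 -0.013   0.039 ]]
[[313.51377293 131.34242369]]
[[313.51377293 131.34242369]]
[ 0.42571554 -0.3457682   0.23634382]
-0.34 0.21 -0.67 0.02 -0.14 -0.29 0; -0.36 0.19 -0.67 0.02 -0.14 -0.29 0; -0.38 0.18 -0.66 0.02 -0.14 -0.29 0; -0.39 0.17 -0.66 0.02 -0.14 -0.29 0; -0.41 0.15 -0.65 0.02 -0.14 -0.29 0
-0.43 0.13 -0.64 0.02 -0.14 -0.29 0; -0.44 0.12 -0.64 0.02 -0.14 -0.29 0; -0.46 0.1 -0.63 0.02 -0.14 -0.29 0; -0.47 0.08 -0.62 0.02 -0.14 -0.29 0; -0.48 0.07 -0.61 0.02 -0.14 -0.29 0
end [ 0.4258 -0.3456  0.2363] yaw 0.053 err [-0.0001 -0.0002  0.0001]
```

Request:
apply_moves:
  plan: "-0.34 0 -0.6 0.02 -0.14 -0.29 0; -0.36 0 -0.67 0.02 -0.14 -0.29 0; -0.38 0.05 -0.66 0.02 -0.14 -0.29 0; -0.39 0.1 -0.66 0.02 -0.14 -0.29 0; -0.41 0.15 -0.65 0.02 -0.14 -0.29 0"

```text
time_s: 20.25
eef_pos: [0.5291, -0.1858, 0.3179]
eef_rot: [0.705, -0.703, -0.049, -0.071]
wrist_force: [0.6, -0.9, -3.1]
opening: 0.149
```

Request:
apply_moves:
  plan: "-0.43 0.13 -0.64 0.02 -0.14 -0.29 0; -0.44 0.12 -0.64 0.02 -0.14 -0.29 0; -0.46 0.1 -0.63 0.02 -0.14 -0.29 0; -0.47 0.1 -0.6 0.02 -0.14 -0.29 0; -0.4 0.1 -0.4 0.02 -0.14 -0.29 0"

```text
time_s: 20.75
eef_pos: [0.4279, -0.3316, 0.264]
eef_rot: [0.698, -0.695, -0.139, -0.103]
wrist_force: [0.1, 0.3, -4.0]
opening: 0.149
```

```bash
sed -i 's/DZ=.002/DZ=.003/' rk.py; python3 snap.py wrist w19; python3 snap.py wrist w20
python3 - <<'E'
from rk import *
p,R=pose();print(R.round(3))
p1,R1=tgt(.008,.08);print(p1)
a,b=plan(p1,R1,vmax=.8,claw=0)
E
```

```text
20.8 [ 0.42512554 -0.33344077  0.26133453] 0.05058042577863833 [-2.10719831 -2.00716415 -5.61836646] 0.1490905981009083
20.85 [ 0.42623235 -0.33182533  0.26209681] 0.047036271855082294 [-0.01796583  1.37348719 -4.43069292] 0.14859163835796604
[[ 0.941  0.334 -0.047]
 [ 0.044  0.016  0.999]
 [ 0.334 -0.942  0.   ]]
[ 0.42576551 -0.34676695  0.20634382]
-0.08 0.21 -0.06 0 -0 -0.01 0; -0.08 0.21 -0.06 0 -0 -0.01 0; -0.08 0.21 -0.06 0 -0 -0.01 0; -0.08 0.21 -0.06 0 -0 -0.01 0; -0.08 0.2 -0.06 0 -0 -0.01 0
end [ 0.4256 -0.3469  0.2064] yaw 0.047 err [ 0.0002  0.0001 -0.0001]
```

View pics/w20.png

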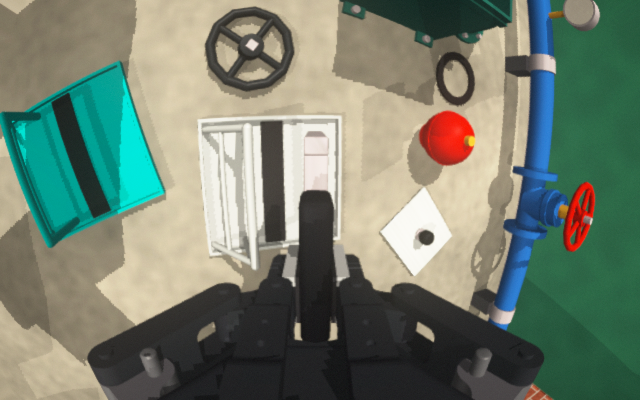

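The view shows the white rack directly below. Its strip is at px (272,180), the rail at (250,195), and the held screen's top and edge at (316,145..340). Measuring the strip and rail again.

Run:
```python
from ortho import *
d=ortho("w20",0.007,.35,.58,-.45,-.23,s=2.2,step=20)
e=ortho("w20",0.085,.38,.48,-.45,-.25,s=1.4,step=20)
h=max(d.shape[0],e.shape[0]);d,e=[cv2.copyMakeBorder(i,0,h-i.shape[0],0,0,cv2.BORDER_CONSTANT) for i in(d,e)]
o=np.hstack([d,e]);print(o.shape);cv2.imwrite("pics/o20.png",o[:,:800])
```

```text
(506, 764, 3)
```

View pics/o20.png

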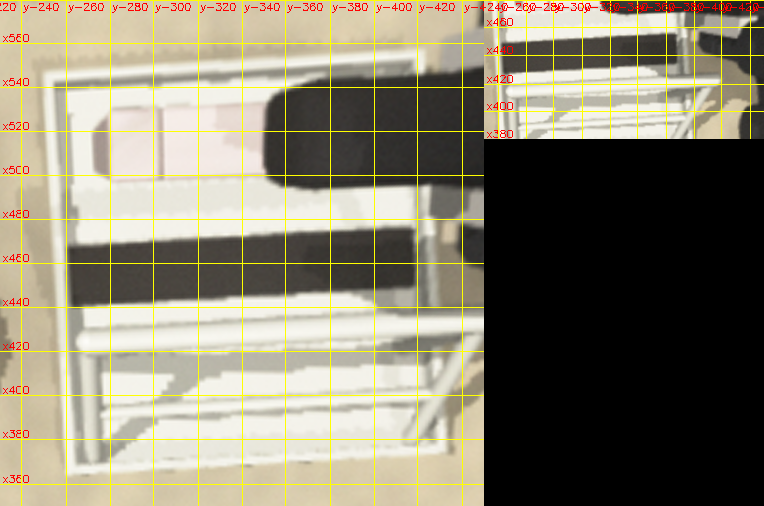

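```bash
sed -i 's/S=np.array(\[.461,-.342,.007\]);YR=.05/S=np.array([.4593,-.341,.007]);YR=.052/' rk.py
python3 - <<'E'
from rk import *
p1,R1=tgt(.006,.045);a,b=plan(p1,R1,vmax=.5,claw=0,n=10)
p1,R1=tgt(.006,.012);a,b=plan(p1,R1,claw=0,p0=a,R0=b)
E
```

```text
-0.07 0.17 -0.03 0 -0 -0.01 0; -0.07 0.17 -0.03 0 -0 -0.01 0; -0.07 0.17 -0.03 0 -0 -0.01 0; -0.07 0.17 -0.03 0 -0 -0.01 0; -0.07 0.17 -0.03 0 -0 -0.01 0
-0.07 0.17 -0.03 0 -0 -0.01 0; -0.07 0.16 -0.02 0 -0 -0.01 0; -0.07 0.16 -0.03 0 -0 -0.01 0; -0.07 0.17 -0.02 0 -0 -0.01 0; -0.08 0.16 -0.03 0 -0 -0.01 0
end [ 0.4218 -0.346   0.1715] yaw 0.047 err [ 0.0002  0.0001 -0.0002]
-0.04 0.12 0 0 -0.01 0.01 0; -0.05 0.13 0 0 -0.01 0.01 0; -0.04 0.12 0 0 -0.01 0.01 0; -0.05 0.13 0 0 -0.01 0.01 0; -0.04 0.12 0 0 -0.01 0.01 0
end [ 0.4222 -0.346   0.1386] yaw 0.053 err [-0.0001  0.0001 -0.0003]
```

Request:
apply_moves:
  plan: "-0.07 0.17 -0.03 0 0 -0.01 0; -0.07 0.17 -0.03 0 0 -0.01 0; -0.07 0.17 -0.03 0 0 -0.01 0; -0.07 0.17 -0.03 0 0 -0.01 0; -0.07 0.17 -0.03 0 0 -0.01 0"

```text
time_s: 21.35
eef_pos: [0.4288, -0.3377, 0.2193]
eef_rot: [0.698, -0.694, -0.142, -0.105]
wrist_force: [0.6, -0.6, -4.2]
opening: 0.154
```

Request:
apply_moves:
  plan: "-0.07 0.17 -0.03 0 0 -0.01 0; -0.07 0.16 -0.03 0 0 -0.01 0; -0.07 0.16 -0.03 0 0 -0.01 0; -0.07 0.16 -0.02 0 0 -0.01 0; -0.05 0.1 -0.02 0 0 0 0"

```text
time_s: 21.85
eef_pos: [0.426, -0.345, 0.1784]
eef_rot: [0.698, -0.694, -0.143, -0.107]
wrist_force: [0.7, 0.6, -3.2]
opening: 0.149
```

```bash
python3 snap.py wrist w21; python3 snap.py scene c21;python3 snap.py side s21
python3 - <<'E'
from rk import *
p,R=pose();print(R.round(3))
foot=p+R@[0,L,DZ];print("foot",foot, "rel",foot-S)
p1,R1=tgt(.004,.010);a,b=plan(p1,R1,claw=0)
for n,bx in [("c21",(150,150,290,270)),("s21",(280,40,430,220))]:
    im=cv2.imread(f"pics/{n}.png")[bx[1]:bx[3],bx[0]:bx[2]];cv2.imwrite(f"pics/{n}c.png",cv2.resize(im,None,fx=3,fy=3,interpolation=cv2.INTER_CUBIC))
E
```

```text
21.9 [ 0.42561931 -0.34483557  0.17764628] 0.05272590210437984 [ 0.26831827  0.4468311  -4.448633  ] 0.1460677882165578
21.95 [ 0.42578595 -0.34484192  0.17830784] 0.05281534396778164 [-0.00737174 -0.06852387 -3.43927691] 0.1540217971467031
22.0 [ 0.42604623 -0.34507466  0.17900059] 0.05312040079364539 [ 0.05750561  0.55225588 -3.45319723] 0.15418132067744972
[[ 0.936  0.348 -0.052]
 [ 0.05   0.015  0.999]
 [ 0.348 -0.938 -0.004]]
foot [ 0.47004319 -0.34023663  0.05992557] rel [0.01074319 0.00076337 0.05292557]
-0.08 0.15 -0 0.01 0 0.01 0; -0.08 0.15 -0 0.01 0 0.01 0; -0.08 0.15 -0 0.01 0 0.01 0; -0.08 0.15 -0.01 0.01 0 0.01 0; -0.09 0.16 -0 0.01 0 0.01 0
end [ 0.42   -0.346   0.1363] yaw 0.053 err [ 0.0001 -0.0001  0.0001]
```

View pics/w21.png

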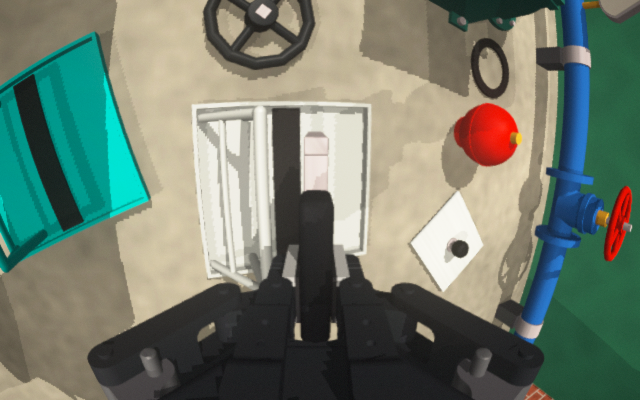

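View pics/c21c.png

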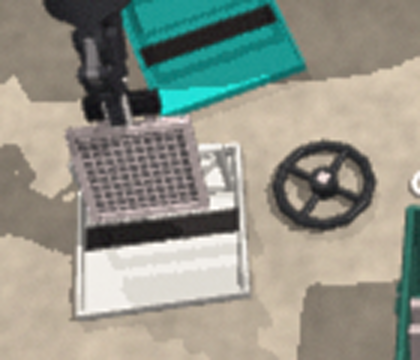

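View pics/s21c.png

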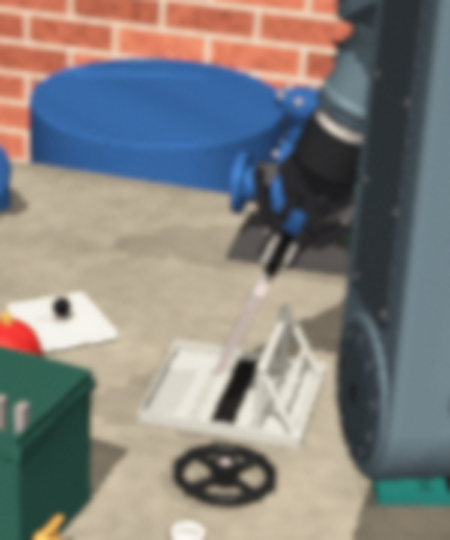

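Run:
```python
from rk import *
import pickle
c=pickle.load(open("pics/c21.pkl","rb"));s=pickle.load(open("pics/s21.pkl","rb"))
p,R=pose()
for y in (-.058,.058):
  for h in (L,L-.11):
    q=p+R@[.006,h,DZ+y]; print("scene",y,h,((proj(q,c)-[150,150])*3).round(0),"side",((proj(q,s)-[280,40])*3).round(0))
ex=np.array([np.cos(YR),np.sin(YR),0]);ey=np.array([-np.sin(YR),np.cos(YR),0])
for sx in(-.014,.014):
  for sy in (-.0785,.0785): q=S+sx*ex+sy*ey;print("strip",((proj(q,c)-[150,150])*3).round(0),((proj(q,s)-[280,40])*3).round(0))
```

```text
scene -0.058 0.127 [[ 90. 225.]] side [[234. 322.]]
scene -0.058 0.017 [[ 62. 136.]] side [[274. 245.]]
scene 0.058 0.127 [[208. 210.]] side [[211. 371.]]
scene 0.058 0.017 [[188. 121.]] side [[252. 291.]]
strip [[ 83. 227.]] [[260. 360.]]
strip [[236. 208.]] [[231. 427.]]
strip [[ 83. 251.]] [[237. 356.]]
strip [[237. 231.]] [[206. 423.]]
```

Projected screen and strip edges match both pictures to about a pixel. Lowering.

Request:
apply_moves:
  plan: "-0.08 0.15 0 0 0 0 0; -0.08 0.15 0 0 0 0 0; -0.08 0.15 0 0 0 0 0; -0.08 0.15 0 0 0 0 0; -0.08 0.15 0 0 0 0 0"

```text
time_s: 22.5
eef_pos: [0.4203, -0.3455, 0.1364]
eef_rot: [0.698, -0.694, -0.143, -0.107]
wrist_force: [-0.9, 0.1, -4.6]
opening: 0.151
```

Run:
```python
from rk import *
p,R=pose();foot=p+R@[0,L,DZ];print("rel",foot-S, "tilt",np.arcsin(R[2,0]))
p1,R1=tgt(.003,.005);a,b=plan(p1,R1,claw=0)
```

```text
rel [0.00506342 0.00028281 0.01032672] tilt 0.35552104188107997
-0.01 0.02 -0 0.01 0 0.01 0; -0.01 0.02 -0 0.01 0 0.01 0; -0.01 0.02 -0 0.01 0 0.01 0; -0.01 0.01 -0.01 0.01 0 0.01 0; -0.02 0.02 -0 0.01 0 0.01 0
end [ 0.4191 -0.3461  0.1311] yaw 0.053 err [-0.     -0.      0.0002]
```

Request:
apply_moves:
  plan: "-0.03 0.03 0 0 0 0 0; -0.02 0.02 0 0 0 0 0; -0.02 0.02 0 0 0 0 0; -0.01 0.02 0 0 0 0 0; 0 0 0 0 0 0 0"

```text
time_s: 23.0
eef_pos: [0.4184, -0.3459, 0.1318]
eef_rot: [0.697, -0.694, -0.144, -0.107]
wrist_force: [-0.0, 0.6, -3.3]
opening: 0.148
```

Run:
```python
from rk import *
p,R=pose();foot=p+R@[0,L,DZ];print("rel",foot-S, "tilt",np.arcsin(R[2,0]))
```

```text
rel [ 0.00317452 -0.00016087  0.00577183] tilt 0.35583090480513235
```

Request:
apply_moves:
  plan: "-0.01 0.02 0 0 0 0 0; -0.01 0.02 0 0 0 0 0; -0.01 0.02 0 0 0 0 0; 0 0 0 0 0 0 0; 0 0 0 0 0 0 0"

```text
time_s: 23.5
eef_pos: [0.4181, -0.3461, 0.1287]
eef_rot: [0.697, -0.694, -0.144, -0.107]
wrist_force: [-1.1, -0.7, 0.9]
opening: 0.15
```

Request:
apply_moves:
  plan: "-0.01 0.02 0 0 0 0 0; -0.01 0.02 0 0 0 0 0; 0 0 0 0 0 0 0; 0 0 0 0 0 0 0; 0 0 0 0 0 0 0"

```text
time_s: 24.0
eef_pos: [0.4184, -0.3466, 0.1286]
eef_rot: [0.697, -0.694, -0.144, -0.107]
wrist_force: [-8.6, 4.6, 18.6]
opening: 0.153
```

Run:
```python
from rk import *
p,R=pose();foot=p+R@[0,L,DZ];print("rel",foot-S, "tilt",np.arcsin(R[2,0]),ctrl.get_obs()["torque"])
```

```text
rel [ 0.00333589 -0.00105489  0.00257299] tilt 0.3573966429459902 [1.14829348 0.6875933  0.33195257]
```

Foot touches the strip, 3 mm beyond the middle. Lifting 2 mm, moving 3 mm towards the rail, and setting it down again.

Request:
apply_moves:
  plan: "0.02 -0.05 0.02 0 0 0 0; 0.01 -0.03 0 0 0 0 0; -0.03 -0.01 0 0 0 0 0; -0.02 -0.01 0 0 0 0 0; -0.01 0 0 0 0 0 0"

```text
time_s: 24.5
eef_pos: [0.4148, -0.3447, 0.1301]
eef_rot: [0.698, -0.694, -0.144, -0.107]
wrist_force: [5.8, 0.8, -4.5]
opening: 0.151
```

Request:
apply_moves:
  plan: "0 0 0 0 0 0 0; 0 0 0 0 0 0 0; 0 0 0 0 0 0 0; 0 0 0 0 0 0 0; 0 0 0 0 0 0 0"

```text
time_s: 25.0
eef_pos: [0.4147, -0.3448, 0.1303]
eef_rot: [0.698, -0.694, -0.144, -0.107]
wrist_force: [6.0, 1.9, -5.1]
opening: 0.157
```

Run:
```python
from rk import *
p,R=pose();foot=p+R@[0,L,DZ];print("rel",foot-S, "tilt",np.arcsin(R[2,0]),ctrl.get_obs()["torque"],yaw(R))
```

```text
rel [-0.00050397  0.00100588  0.00421829] tilt 0.35592974837524005 [ 0.22199297 -0.3777508   0.36188326] 0.05367814766801312
```

Light rail contact (+6 N in x). Now lowering along the panel.

Request:
apply_moves:
  plan: "0 0.02 0 0 0 0 0; 0 0.02 0 0 0 0 0; 0 0 0 0 0 0 0; 0 0 0 0 0 0 0; 0 0 0 0 0 0 0"

```text
time_s: 25.5
eef_pos: [0.4154, -0.3454, 0.1287]
eef_rot: [0.697, -0.694, -0.144, -0.107]
wrist_force: [2.5, -0.3, -0.2]
opening: 0.151
```

```bash
python3 snap.py scene c22; python3 snap.py side s22
python3 - <<'E'
from rk import *
p,R=pose();foot=p+R@[0,L,DZ];print("rel",foot-S, "tilt",np.arcsin(R[2,0]),ctrl.get_obs()["torque"],yaw(R))
for n,bx in [("c22",(150,150,290,270)),("s22",(280,40,430,220))]:
    im=cv2.imread(f"pics/{n}.png")[bx[1]:bx[3],bx[0]:bx[2]];cv2.imwrite(f"pics/{n}c.png",cv2.resize(im,None,fx=3,fy=3,interpolation=cv2.INTER_CUBIC))
E
```

```text
25.55 [ 0.41538715 -0.34543555  0.12873132] 0.05368460289559567 [ 2.5579088  -0.60618248 -0.43906231] 0.15273778904079055
25.6 [ 0.41538314 -0.34543901  0.12872305] 0.05369606679103827 [ 1.98514287 -0.876099    0.03162622] 0.1508449691010963
rel [0.00016933 0.00019212 0.0026728 ] tilt 0.356023676622456 [-0.19521126 -0.3880193   0.15578366] 0.05369606679103827
```

View pics/c22c.png

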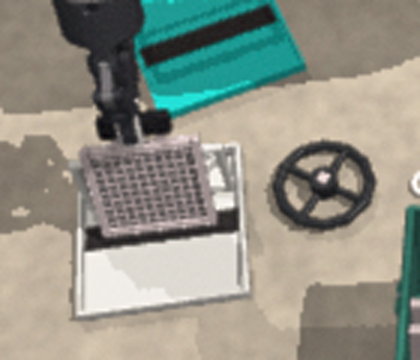

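View pics/s22c.png

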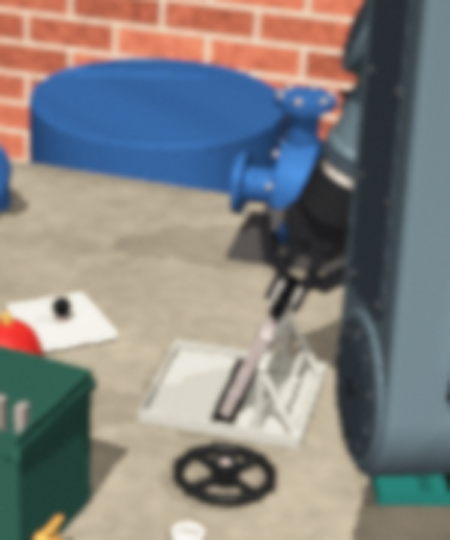

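The screen stands on the strip against the rail, and its weight is on the strip. Releasing partially, then withdrawing along the panel.

Request:
apply_moves:
  plan: "0 0 0 0 0 0 0.2; 0 0 0 0 0 0 0.25; 0 0 0 0 0 0 0.35; 0 0 0 0 0 0 0.45; 0 0 0 0 0 0 0.45"

```text
time_s: 26.1
eef_pos: [0.4152, -0.3449, 0.1284]
eef_rot: [0.697, -0.694, -0.143, -0.107]
wrist_force: [0.1, 0.5, -0.7]
opening: 0.448
```

Request:
apply_moves:
  plan: "0 0 0 0 0 0 0.45; 0 -0.1 0 0 0 0 0.45; 0 -0.3 0 0 0 0 0.45; 0 -0.5 0 0 0 0 0.45; 0 -0.6 0 0 0 0 0.45"

```text
time_s: 26.6
eef_pos: [0.3886, -0.3452, 0.1988]
eef_rot: [0.698, -0.693, -0.143, -0.106]
wrist_force: [-0.2, 0.1, 0.8]
opening: 0.449
```

Request:
apply_moves:
  plan: "0 -0.8 0 0 0 0 0.6; 0 -0.8 0 0 0 0 1; 0.3 -0.6 0 0 0 0 1; 0.3 -0.4 0 0 0 0 1; 0 0 0 0 0 0 1"

```text
time_s: 27.1
eef_pos: [0.373, -0.3479, 0.3359]
eef_rot: [-0.695, 0.696, 0.145, 0.107]
wrist_force: [-0.5, -0.5, -0.4]
opening: 0.999
```

```bash
python3 snap.py scene c23; python3 snap.py side s23; python3 snap.py wrist w23
python3 - <<'E'
from rk import *
for n,bx in [("c23",(150,150,290,270)),("s23",(280,40,430,220))]:
    im=cv2.imread(f"pics/{n}.png")[bx[1]:bx[3],bx[0]:bx[2]];cv2.imwrite(f"pics/{n}c.png",cv2.resize(im,None,fx=3,fy=3,interpolation=cv2.INTER_CUBIC))
E
```

```text
27.15 [ 0.37235981 -0.3469863   0.33325979] 0.05556019371044877 [-0.47779022  0.15532857 -0.41175602] 0.9995742012364364
27.2 [ 0.37192473 -0.34625095  0.33136664] 0.05444484087382703 [-0.36658857  0.97383245 -1.00420185] 1.001000430957473
27.25 [ 0.37168349 -0.34580732  0.33020892] 0.053489729843775244 [ 0.46827918  0.09896252 -0.12484768] 1.000405190169793
```

View pics/c23c.png

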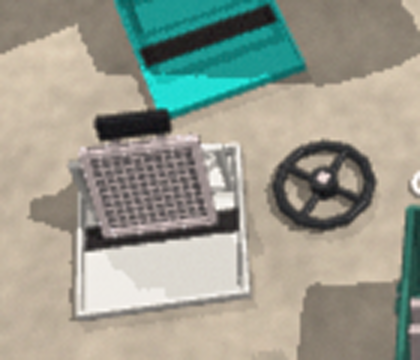

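View pics/s23c.png

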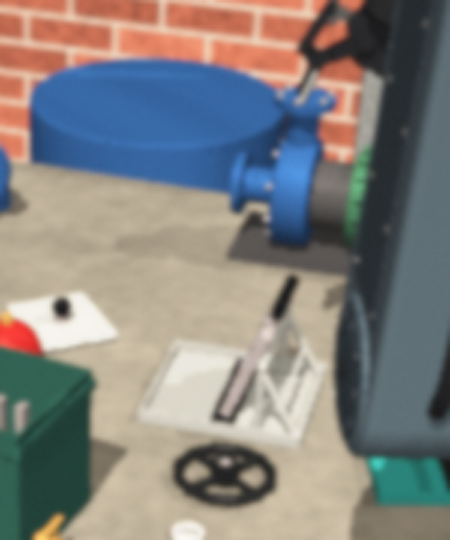

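View pics/w23.png

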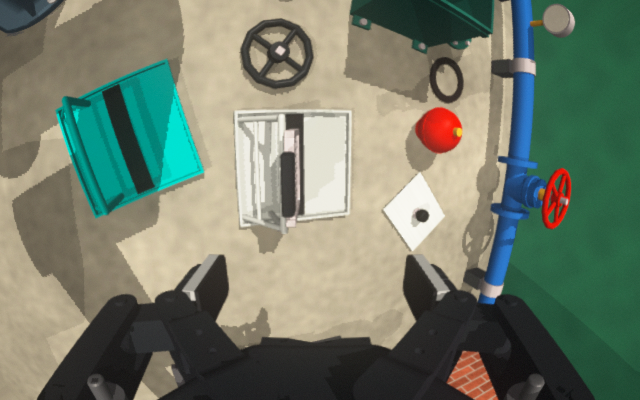

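The screen stands alone, leaning on the rail. I'll check its pose by overlaying the model at 20° with the foot on the strip centre.

Run:
```python
from rk import *
import pickle
ims=[]
for tag,fish,bx,s in [("w23",True,(215,90,375,250),2.5),("c23",False,(165,170,245,260),4.4),("s23",False,(320,120,400,190),5)]:
    c=pickle.load(open(f"pics/{tag}.pkl","rb"));im=cv2.imread(f"pics/{tag}.png")[bx[1]:bx[3],bx[0]:bx[2]]
    im=cv2.resize(im,None,fx=s,fy=s,interpolation=cv2.INTER_CUBIC)
    R=down(YR,-.349);foot=S+[0,0,.002]
    def line(P,col):
        q=((proj(np.array(P),c,fish)-[bx[0]-.5,bx[1]-.5])*s-.5).astype(int);cv2.polylines(im,[q.reshape(-1,1,2)],True,col,1)
    for x in(-.006,.006): line([foot+R@np.array([x,-h,y]) for h,y in((0,-.058),(0,.058),(.11,.058),(.11,-.058))],(0,0,255))
    for x in(-.007,.007): line([foot+R@np.array([x,-h,y]) for h,y in((.12,-.035),(.12,.035),(.141,.035),(.141,-.035))],(255,0,255))
    ex=np.array([np.cos(YR),np.sin(YR),0]);ey=np.array([-np.sin(YR),np.cos(YR),0])
    line([S+a*ex+b*ey for a,b in((-.014,-.0785),(.014,-.0785),(.014,.0785),(-.014,.0785))],(0,200,0))
    cv2.imwrite(f"pics/ov_{tag}.png",im)
```

```text
(no output)
```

View pics/ov_w23.png

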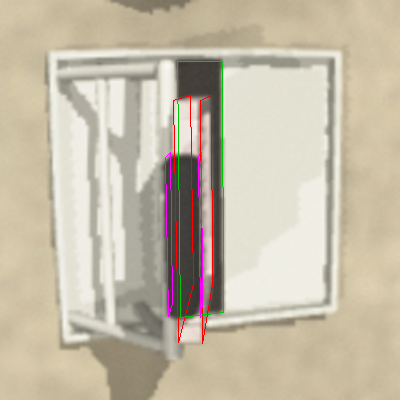

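View pics/ov_c23.png

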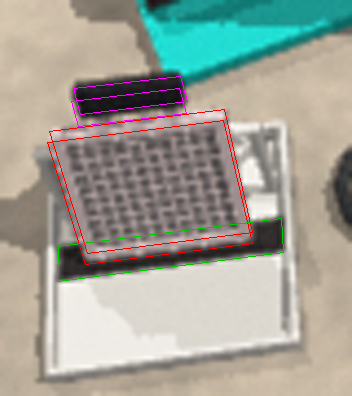

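View pics/ov_s23.png

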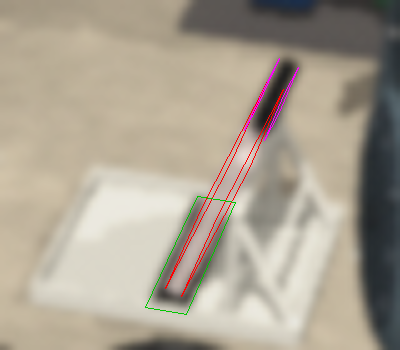

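View pics/c23.png

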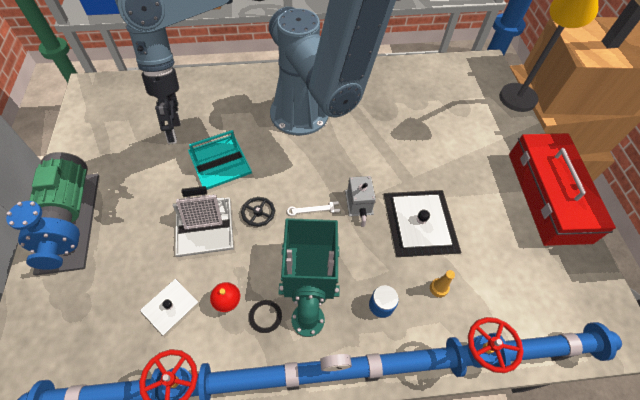

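The overlay matches in all three views: foot on the strip centre, tilt about 20°. The scene picture shows the lid inside the mat at (422,222), the toggle over to +x, and the other things where they were. Handing in.

```bash
python3 -c "
from bench import ctrl
print(ctrl.hand_in()); print(ctrl.get_obs()['time_s'])"
```

```text
the job is handed in; nothing more can be done
None
the job is handed in; nothing more can be done
```

The job is done in the order asked and handed in at about 27.3 s of the 58 s. No verdict was reported.

- **Switch:** I pushed the toggle over until the stop pushed back with about 30 N in -x. Afterwards its tip matched the position expected for 0.9 rad (off) to within a pixel.
- **Lid:** I lifted the larger lid by its knob, turned it to line up with the mat and lowered it until it touched before letting go. The pictures show it flat, knob up, with mat visible on all sides (about 21–26 mm at the edges I measured just before setting it down).
- **Screen:** I drew it straight up out of the strainer and tilted it about 20°. On first contact the foot was about 3 mm past the strip's middle, so I lifted it slightly, moved it and set it down again. A model drawn at 20° with the foot on the strip's centre matched all three camera views; across the strip's length it may be 2–3 mm off centre.
- **Rest of the bench:** the other things look unmoved in the final scene picture, and the arm was clear of everything when I handed in.

No check failed. The highest wrist force shown in the readings was about 38 N, while pushing the switch.

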